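# Empty the truffle inserts and log the batch

### The arm

A 7-joint arm with a two-finger parallel gripper is mounted at the origin on the work surface. World frame = base frame: x ahead of the robot, y to its left, z up, the work surface at z = 0. Lengths are in m, angles in rad, forces in N, time in s.
With the tool pointing down it reaches from about 0.4 to 0.85 m from the base axis. Payload 4.5 kg.
Tool frame: the origin (TCP) lies where the fingers leave the gripper's body, on its centre line; the fingertips stand 64 mm ahead of it and the grasp point (between the pads) lies 45 mm ahead of it; z points along the fingers, y is the direction in which the jaws open and shut (so a half turn about z gives the same grasp; the last joint's range is limited). The gripper opens to 88 mm and grips with 3 to 60 N. Pads are 18 mm wide; open, the fingers measure 123 mm over their backs; the gripper's body (75 mm by 187 mm) begins 45 mm behind the grasp point.
Start: joints at [-1.251, 0.689, -0.195, 1.565, 0.157, 0.902, -0.215], TCP at [0.176, 0.6, 0.303] pointing down, gripper open.
Joint ranges: [-3.01, 3.01], [-0.46, 2.08], [-1.47, 1.51], [0.13, 2.56], [-1, 4.14], [0.04, 2.09], [-2.66, 2.66]. Speed limits (rad/s): [2.57, 2.57, 3.14, 3.14, 3.14, 3.14, 3.14].

### API

Orientations are given as a unit quaternion [x, y, z, w].
In Python, from plant import monitor, snapshot, workorder, finder gives the robot as it stands.
- The arm moves only by the tool carry_out, never from a script. Its argument "motion" is one flat list of numbers, 6 for each row, row after row: the shift along the tool's x, y, z in cm, then the turn, a rotation vector about the tool's x, y, z in rad. In form: [x, y, z, rx, ry, rz, x, y, z, rx, ry, rz, ...]. A call has 1 to 8 rows; each row shifts and turns the commanded pose from where the row before left it, along the tool's axes as they then stand; what a row does not reach is not made up. A row lasts 1/8 s, in which the tool goes at most 62.5 mm and 10.7 degrees, less where a joint would pass 70% of its speed; a pose out of reach is approached as far as the arm can. A call with a gripper value outside its range is refused whole. "hand" is the finger opening in cm, from 0 to 8.81, set as the call begins (left out, the last holds). The fingers move at their own pace and stop on an object; "grip_force" is the grip in N (left out, the last holds). Time passes only in rows, so rows that do not move let the fingers close. It gives the time, the measured TCP pose, the force and the opening at its end, in the units of the state.
- monitor.get_state(): the state, without advancing time (a new reading comes with each control period).
- snapshot(name): name is "scene" or "top" or "wrist"; returns a dict with "frame" (420x560x3 uint8, red, green, blue), "range_z" (420x560 float32, m along the optical axis (not along the pixel's ray), 0 where there is no reading), "fx", "fy", "cx", "cy" (pixels), "rvec" (rotation vector, rad) and "tvec" (3), from world to camera coordinates, as OpenCV has them; the wrist camera has in their place "hand_eye" (4x4, takes a point from camera to tool coordinates, whose origin is the TCP and whose axes are the flange's). Camera axes: x right, y down, z forward; pixel columns grow to the right and rows downward; lengths in m; the calibration is good to about 2 mm. A picture is of the moment at which its call begins: read the wrist's pose just before it.
- workorder.finish_job(): hands the job in, once; it reports no verdict.
Trained networks look in a picture, given as the dict that the camera call returned (one of the last four; its "shot" number tells which), for a name from the list of things; names that differ only in an ending like _2 or _b are one class to them, and where a whole thing is asked for, a point or a joint stands for the part that bears it (a point fixed in the world has none). Each returns a list of dicts, best first, with "p" (0 to 1); they miss things now and then, are a little off and sometimes report something else, mostly with a low value. They report only what shows in the picture. A call takes as long as a camera call.
- finder.masks_of(picture, thing): "pixels" (420x560 bool, what is visible of it) and "extent" ([left, top, right, bottom] in pixels, round what is visible of it).
The state is a dict: "clock": time; "q": joint angles; "qd": joint speeds; "joint_torque": joint torques, N m; "tool_pos": TCP position; "eef_rot": TCP orientation; "contact_force": force on the tool from outside, world axes, zero at the start; "moment": the same for the moment, N m; "opening": opening from 0.0 (shut) to 1.0 (fully open).
Only numpy, scipy, OpenCV 4.12 (cv2) and the standard library are available. Lean on these libraries where they do the work, as an engineer would, in place of code of your own. Each camera call takes 0.05 s, during which the arm holds its last target. There are 200 camera calls.

### The job

Open a batch on the tally console by pressing its small round key, then empty every insert of the organiser frame that holds truffles into the large white bowl: lift the insert straight out before you tip it, never touch a truffle with the gripper, and stand the insert fully home and upright in its own compartment again. When all the truffles are in the bowl and all three inserts are back, close the batch by pressing the large round key and after it the oblong key, one at a time. Leave the filled dessert bowls, jug, spoon and spatula where they are, and the white bowl standing on the table.

Things in the scene. Friction and masses are not known exactly. Their poses are not given: they have to be found in the camera images.
- frame: fixed steel organiser frame, 74 (x) x 248 (y) x 36 mm, origin at the centre of its underside on the table; x to its back, z up. Compartments at y = +88 (left), 0 (middle), -88 mm (right), 64 x 60 mm inside, floor 4 mm up (a seated insert's point is 44 mm above the table), walls 36 mm high, 22 mm at the front (-x). 2 mm play all round: inserts only come out straight up, by over 32 mm
- insert_left (a point): open-topped sheet-metal insert of the left compartment; may be empty. The point is its centre, half-way up (40 mm above its underside); x to its back, z up. 60 (x) x 56 (y) x 80 mm high, 3 mm walls, 0.11 to 0.18 kg. Its plain sides (y = +-28 mm) rise 48 mm above the frame, to be gripped from above near the top; the next insert's side is 32 mm away
- insert_middle (a point): open-topped sheet-metal insert of the middle compartment; may be empty. The point is its centre, half-way up (40 mm above its underside); x to its back, z up. Same as the left one. Its front (-x) is a pouring chute: the flat floor, at x = 0 to +27 mm, runs into a 38 degree slope up to a lip at x = -50 mm, 2 mm above this point; side cheeks reach 20 mm above the point
- insert_right (a point): open-topped sheet-metal insert of the right compartment; may be empty. The point is its centre, half-way up (40 mm above its underside); x to its back, z up. Same as the left one. Tipped forwards (top towards -x) by 55 to 65 degrees, the contents roll down the chute and out over the lip; walls at back and sides keep them in otherwise
- truffle_left_1: chocolate truffle, a brown ball 24 mm across, 11 g; origin at its centre. Starts on the floor of the left insert, at its back. None if absent
- truffle_left_2: chocolate truffle, a brown ball 24 mm across, 11 g; origin at its centre. Starts on the floor of the left insert, at its back. None if absent
- truffle_middle_1: chocolate truffle, a brown ball 24 mm across, 11 g; origin at its centre. Starts on the floor of the middle insert, at its back. None if absent
- truffle_middle_2: chocolate truffle, a brown ball 24 mm across, 11 g; origin at its centre. Starts on the floor of the middle insert, at its back. None if absent
- truffle_right_1: chocolate truffle, a brown ball 24 mm across, 11 g; origin at its centre. Starts on the floor of the right insert, at its back. None if absent
- truffle_right_2: chocolate truffle, a brown ball 24 mm across, 11 g; origin at its centre. Starts on the floor of the right insert, at its back. None if absent
- bowl: large empty white serving bowl, loose on the table: 184 mm across the rim, 60 mm high, about 5 mm thick, 0.6 kg; origin at the centre of its underside, z up
- console: fixed black tally console, 110 (x) x 180 (y) x 30 mm, origin at the centre of its underside. Three grey spring keys stand on its top in a row along its y, 55 mm apart, in an order that varies
- key_small_top (a point): centre of the top face of the small round key, 16 mm across; about 50 mm above the table, pressed straight down
- key_small (a joint): travel of that key in m: 0 at rest, 0.006 fully down (about 5 N); counts as pressed beyond 0.004; springs back
- key_large_top (a point): centre of the top face of the large round key, 34 mm across; about 50 mm above the table, pressed straight down
- key_large (a joint): travel of that key in m: 0 at rest, 0.006 fully down (about 5 N); counts as pressed beyond 0.004; springs back
- key_bar_top (a point): centre of the top face of the oblong key, 40 x 14 mm, long side along the console's x; about 50 mm above the table, pressed straight down
- key_bar (a joint): travel of that key in m: 0 at rest, 0.006 fully down (about 5 N); counts as pressed beyond 0.004; springs back
- dessert_near: bystander, to be left where it is: filled dessert bowl, 106 mm across, 43 mm high, between robot and frame
- dessert_far_a: bystander, to be left where it is: filled dessert bowl, 106 mm across, 43 mm high, beyond the frame
- dessert_far_b: bystander, to be left where it is: another such bowl beyond the frame
- spoon: bystander, to be left where it is: serving spoon beyond the frame
- jug: bystander, to be left where it is: steel jug, 76 mm across, 95 mm high, beyond the frame
- spatula: bystander, to be left where it is: spatula lying on the left, beyond the bowl or console

How it is judged:
By the outcome, as a careful person would: the job done as asked, in the order asked, and still so for the second after the job is handed in, with the robot touching nothing.
Of truffle_left_1, truffle_left_2, truffle_middle_1, truffle_middle_2, truffle_right_1, truffle_right_2 only 3 to 6 are there at a start; the rules pass over those that are not, and their reading is None.
At some moment in a run one of bowl may be knocked a few centimetres aside while the robot is not near it.
It also fails if it takes over 210 s, if anything falls off the work surface, if the arm or the gripper's body presses on something with over 40 N, if the wrist force passes 120 N, or if a joint passes its speed limit or range.

## Working session

There is one attempt and no reset: what is moved stays moved. The work goes in short steps, Python scripts to look and compute and a tool call to move; the robot and the scene stay as the last step left them, time stands still between calls to the robot, and variables do not carry over. Pictures are saved under pics/ and viewed, about 12 in all and at most 16, crops included, and the job is handed in when it is done.

Besides the shell and the picture viewer there is one more tool, called after "Request:" as name(argument=value, ...) on one line, values as JSON. carry_out: Moves the arm, as the interface text tells. Its arguments: {"type":"object","properties":{"motion":{"type":"array"},"hand":{"type":"number"},"grip_force":{"type":"number"}},"required":["motion"]}

```bash
mkdir -p pics; cat > h.py <<'E'
import numpy as np, cv2
from scipy.spatial.transform import Rotation as R
from plant import monitor, snapshot, workorder, finder
def T_cam(p, st=None):
    """camera->world 4x4"""
    T=np.eye(4)
    if "hand_eye" in p:
        B=np.eye(4); B[:3,:3]=R.from_quat(st["eef_rot"]).as_matrix(); B[:3,3]=st["tool_pos"]
        return B@np.array(p["hand_eye"])
    r=R.from_rotvec(np.ravel(p["rvec"])).as_matrix(); T[:3,:3]=r.T; T[:3,3]=-r.T@np.ravel(p["tvec"]); return T
def cloud(p, st=None):
    z=p["range_z"]; v,u=np.indices(z.shape)
    c=np.stack([(u-p["cx"])/p["fx"]*z,(v-p["cy"])/p["fy"]*z,z],-1)
    T=T_cam(p,st); w=c@T[:3,:3].T+T[:3,3]; w[z==0]=np.nan; return w
def save(p,n): cv2.imwrite(f"pics/{n}.png",p["frame"][:,:,::-1])
E
python3 - <<'E'
from h import *
print(monitor.get_state())
for n in ["top","scene"]:
    p=snapshot(n); save(p,n+"1"); w=cloud(p); np.save(n+"1.npy",w)
    for t in ["frame","insert_left","insert_middle","insert_right","truffle_left_1","bowl","console","key_small_top","key_large_top","key_bar_top","dessert_near","jug","spatula","spoon"]:
        for m in finder.masks_of(p,t)[:3]:
            q=w[m["pixels"]]; q=q[~np.isnan(q[:,0])]
            if m["p"]<.25 or len(q)==0: continue
            print(n,t,round(m["p"],2),np.round(m["extent"]),"med",np.median(q,0).round(3),"lo",np.percentile(q,2,axis=0).round(3),"hi",np.percentile(q,98,axis=0).round(3))
E
```

```text
{'clock': 0.0, 'q': array([-1.25121459,  0.68996234, -0.19450658,  1.56632346,  0.15730155,
        0.90251813, -0.21509371]), 'qd': array([ 9.60684773e-04, -1.31926892e-03,  1.11397709e-03,  8.33570041e-05,
       -1.37359224e-03, -2.57896361e-04, -7.47790768e-04]), 'joint_torque': array([-7.49030714e-04, -5.27572203e+01, -1.26682732e+00, -1.53431869e+01,
       -5.25305572e-02,  6.46001790e-03,  1.68012766e-04]), 'tool_pos': array([0.17609245, 0.59914759, 0.30192874]), 'eef_rot': array([ 1.42363768e-01,  9.89813987e-01, -9.08091835e-04, -5.87515930e-05]), 'contact_force': array([ 0.27797243, -0.53962009, -0.46601583]), 'moment': array([ 0.0002751 , -0.01672054, -0.03326949]), 'opening': 0.9990721502002871}
top frame 0.68 [243. 197. 324. 245.] med [0.602 0.007 0.036] lo [ 0.56  -0.079  0.002] hi [0.648 0.041 0.072]
top frame 0.34 [387. 154. 436. 199.] med [ 0.701 -0.287  0.05 ] lo [ 0.656 -0.319  0.003] hi [ 0.739 -0.241  0.097]
top insert_left 0.92 [238. 211. 272. 253.] med [0.58  0.065 0.034] lo [0.539 0.035 0.006] hi [0.619 0.096 0.086]
top insert_left 0.33 [243. 199. 328. 247.] 
[... 2671 characters left out ...]
op 0.65 [188. 164. 200. 174.] med [ 0.439 -0.283  0.05 ] lo [ 0.418 -0.299  0.038] hi [ 0.449 -0.269  0.055]
scene key_bar_top 0.51 [151. 163. 161. 171.] med [ 0.461 -0.39   0.05 ] lo [ 0.439 -0.399  0.04 ] hi [ 0.473 -0.383  0.054]
scene dessert_near 0.78 [264. 167. 302. 196.] med [ 0.449 -0.024  0.042] lo [ 0.39  -0.072  0.012] hi [0.478 0.021 0.047]
scene jug 0.9 [142. 197. 175. 246.] med [ 0.724 -0.276  0.067] lo [ 0.661 -0.317  0.009] hi [ 0.751 -0.236  0.096]
scene spatula 0.6 [379. 249. 506. 286.] med [0.672 0.439 0.005] lo [ 0.639  0.25  -0.   ] hi [0.709 0.516 0.021]
scene spoon 0.74 [168. 254. 254. 283.] med [ 0.787 -0.103  0.012] lo [ 0.767 -0.224  0.   ] hi [ 0.813 -0.035  0.022]
```

```bash
python3 - <<'E'
from h import *
a=cv2.imread("pics/top1.png"); b=cv2.resize(a[135:345,60:500],None,fx=1.8,fy=1.8,interpolation=cv2.INTER_CUBIC); cv2.imwrite("pics/top1c.png",b)
w=np.load("top1.npy")
# frame orientation/console orientation fits
def rect(sel):
    q=w[sel][:,:2]*1000; r=cv2.minAreaRect(q.astype(np.float32)); return r
z=w[...,2]
x,y=w[...,0],w[...,1]
s=(z>.026)&(z<.034)&(x>.37)&(x<.56)&(y<-.22)&(y>-.45); print("console",s.sum(),rect(s))
s=(z>.05)&(z<.1)&(x>.5)&(x<.72)&(y<.13)&(y>-.17); print("inserts",s.sum(),rect(s))
s=(z>.03)&(z<.04)&(x>.5)&(x<.72)&(y<.15)&(y>-.19); print("frame",s.sum(),rect(s))
s=(z>.046)&(z<.056)&(x>.37)&(x<.56)&(y<-.22)&(y>-.45)
n,l=cv2.connectedComponents(s.astype(np.uint8))
for i in range(1,n): print("key",(l==i).sum(),w[l==i].mean(0).round(4))
s=(z>.055)&(z<.066)&(x>.35)&(x<.65)&(y>.22)&(y<.47); q=w[s]; print("bowl",cv2.minEnclosingCircle(q[:,:2].astype(np.float32)))
E
```

```text
console 2388 ((451.3730773925781, -337.39007568359375), (110.01570129394531, 180.523681640625), 11.525156021118164)
inserts 822 ((594.5806884765625, -21.28582000732422), (81.49220275878906, 231.6818389892578), 10.582149505615234)
frame 1369 ((646.5333251953125, 1.1905059814453125), (179.8349151611328, 278.78515625), 8.230724334716797)
key 131 [ 0.4503 -0.3932  0.0503]
key 199 [ 0.4289 -0.2856  0.0505]
key 44 [ 0.4398 -0.3394  0.0505]
bowl ((0.5140395760536194, 0.3414805829524994), 0.09174653142690659)
```

View pics/top1c.png

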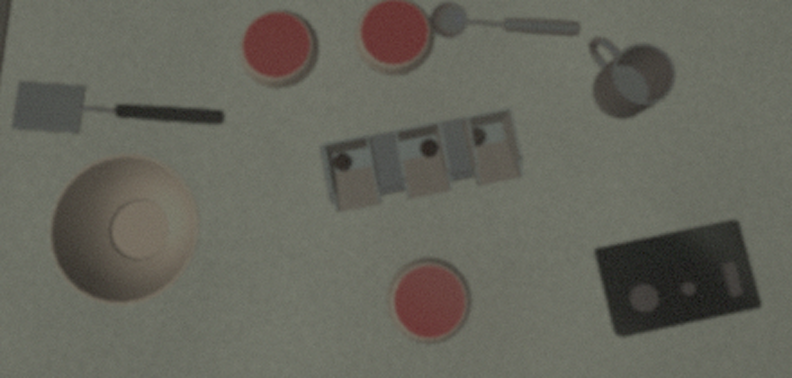

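The top crop shows the bowl at about (125,228), the inserts at (350,175), (425,160) and (495,145) with at least one truffle each, and the console at (680,277) with large, small and oblong keys from left to right. I'll pass over the frame for a closer wrist view on the way to the console.

```bash
cat >> h.py <<'E'
def Rt(yaw,tip=0):
    """tool down, tool y = Rz(yaw) y, tipped forwards by tip; rad"""
    return R.from_euler("z",yaw)*R.from_euler("y",np.pi)*R.from_euler("y",-tip)
def plan(*wps, step=5.0, turn=.13, start=None):
    """wps (x,y,z_tcp,yaw deg,tip deg[,step cm]) -> rows in tool axes"""
    st=monitor.get_state(); p=np.array(st["tool_pos"])*100; r=R.from_quat(st["eef_rot"])
    if start is not None: p=np.array(start[:3])*100; r=Rt(*np.radians(start[3:5]))
    rows=[]
    for w in wps:
        P=np.array(w[:3])*100; Q=Rt(*np.radians(w[3:5])); s=w[5] if len(w)>5 else step
        d=P-p; rv=(r.inv()*Q).as_rotvec()
        n=max(1,int(np.ceil(max(np.linalg.norm(d)/s-.02,np.linalg.norm(rv)/turn-.02))))
        for i in range(n):
            q=r*R.from_rotvec(rv*i/n); rows.append(np.r_[q.inv().apply(d/n),rv/n])
        p,r=P,Q
    for i in range(0,len(rows),8):
        print("call",len(rows[i:i+8]),"[" + ", ".join(" ".join(f"{x:.3f}".rstrip("0").rstrip(".")+"," for x in k) for k in np.round(rows[i:i+8],3)+0.)+"]")
E
python3 - <<'E'
from h import *
plan((.40,.36,.40,0,0),(.53,-.01,.42,10.8,0))
print(np.round(snapshot("wrist")["hand_eye"],3))
E
```

```text
call 8 [-4.033, -2.384, -1.39, 0, 0, -0.041,, -3.932, -2.546, -1.39, 0, 0, -0.041,, -3.825, -2.705, -1.39, 0, 0, -0.041,, -3.711, -2.859, -1.39, 0, 0, -0.041,, -3.592, -3.008, -1.39, 0, 0, -0.041,, -3.466, -3.152, -1.39, 0, 0, -0.041,, -3.334, -3.291, -1.39, 0, 0, -0.041,, -1.625, -4.625, -0.25, 0, 0, -0.024,]
call 7 [-1.516, -4.662, -0.25, 0, 0, -0.024,, -1.405, -4.696, -0.25, 0, 0, -0.024,, -1.294, -4.728, -0.25, 0, 0, -0.024,, -1.183, -4.757, -0.25, 0, 0, -0.024,, -1.07, -4.784, -0.25, 0, 0, -0.024,, -0.957, -4.808, -0.25, 0, 0, -0.024,, -0.844, -4.829, -0.25, 0, 0, -0.024,]
[[ 0.001 -0.954 -0.299  0.079]
 [ 1.     0.001 -0.001  0.   ]
 [ 0.001 -0.299  0.954 -0.082]
 [ 0.     0.     0.     1.   ]]
```

Request:
carry_out(motion=[-4.0,-2.4,-1.4,0,0,-0.04,-3.9,-2.5,-1.4,0,0,-0.04,-3.8,-2.7,-1.4,0,0,-0.04,-3.7,-2.9,-1.4,0,0,-0.04,-3.6,-3.0,-1.4,0,0,-0.04,-3.5,-3.2,-1.4,0,0,-0.04,-3.3,-3.3,-1.4,0,0,-0.04,-1.6,-4.6,-0.2,0,0,-0.025])

```text
clock: 2.55
tool_pos: [0.4161, 0.3123, 0.4037]
eef_rot: [-0.01, 1.0, 0.001, 0.001]
contact_force: [0.8, -0.9, 0.5]
opening: 1.002
```

Request:
carry_out(motion=[-1.5,-4.7,-0.25,0,0,-0.025,-1.4,-4.7,-0.25,0,0,-0.025,-1.3,-4.7,-0.25,0,0,-0.025,-1.2,-4.75,-0.25,0,0,-0.025,-1.1,-4.8,-0.25,0,0,-0.025,-1.0,-4.8,-0.25,0,0,-0.025,-0.8,-4.8,-0.25,0,0,-0.025,0,0,0,0,0,0], hand=0)

```text
clock: 3.55
tool_pos: [0.529, -0.0154, 0.42]
eef_rot: [-0.093, 0.996, -0.001, 0.0]
contact_force: [0.1, 1.1, 0.4]
opening: 0.117
```

```bash
cat > look.py <<'E'
from h import *
import sys
st=monitor.get_state(); p=snapshot("wrist"); save(p,sys.argv[1]); w=cloud(p,st); np.save(sys.argv[1]+".npy",w)
print(st["clock"],st["tool_pos"].round(4),R.from_quat(st["eef_rot"]).as_matrix()[:2,1].round(3),st["opening"])
for t in sys.argv[2:]:
    for m in finder.masks_of(p,t)[:3]:
        q=w[m["pixels"]]; q=q[~np.isnan(q[:,0])]
        if m["p"]<.25 or len(q)==0: continue
        print(t,round(m["p"],2),np.round(m["extent"]),"med",np.median(q,0).round(3),"lo",np.percentile(q,2,axis=0).round(3),"hi",np.percentile(q,98,axis=0).round(3))
E
python3 look.py w1 insert_left insert_middle insert_right truffle_left_1 frame
python3 - <<'E'
from h import *
w=np.load("w1.npy"); x,y,z=np.moveaxis(w,-1,0)
s=(z>.05)&(z<.1)&(x>.5)&(x<.72)&(y<.15)&(y>-.19); r=cv2.minAreaRect((w[s][:,:2]*1000).astype(np.float32)); print(r)
for sgn in [(.079,.09)]:
    s=(z>.079)&(z<.09)&(x>.5)&(x<.72)&(y<.15)&(y>-.19)
    n,l,stt,c=cv2.connectedComponentsWithStats(s.astype(np.uint8))
    for i in range(1,n):
        if stt[i,4]>60: print(stt[i],cv2.minAreaRect((w[l==i][:,:2]*1000).astype(np.float32)),w[l==i].mean(0).round(4))
E
```

```text
3.55 [ 0.529  -0.0154  0.42  ] [-0.185  0.983] 0.1166911622494218
insert_left 0.96 [311. 178. 364. 251.] med [0.585 0.071 0.041] lo [0.537 0.034 0.005] hi [0.62  0.097 0.084]
insert_middle 0.63 [239. 179. 289. 249.] med [ 0.603 -0.018  0.038] lo [ 0.554 -0.051  0.006] hi [0.635 0.01  0.085]
insert_right 0.93 [166. 177. 224. 253.] med [ 0.62  -0.113  0.044] lo [ 0.57  -0.138  0.006] hi [ 0.652 -0.073  0.085]
truffle_left_1 0.66 [327. 213. 345. 227.] med [0.595 0.08  0.027] lo [0.586 0.072 0.019] hi [0.606 0.091 0.031]
frame 0.64 [215. 182. 312. 244.] med [0.598 0.008 0.036] lo [ 0.559 -0.08   0.005] hi [0.646 0.04  0.038]
((594.0977783203125, -20.118553161621094), (82.60272979736328, 232.14048767089844), 10.61701488494873)
[165 202  51  49 487] ((620.7360229492188, -104.4333724975586), (61.086570739746094, 56.781761169433594), 10.930346488952637) [ 0.6285 -0.1045  0.0831]
[240 202  48  49 405] ((604.349609375, -18.20517349243164), (60.70050811767578, 56.089988708496094), 11.039786338806152) [ 0.6125 -0.0184  0.0834]
[313 202  49  49 461] ((588.5402221679688, 68.03813171386719), (61.255393981933594, 56.494205474853516), 11.008193016052246) [0.5965 0.0701 0.0831]
```

View pics/w1.png

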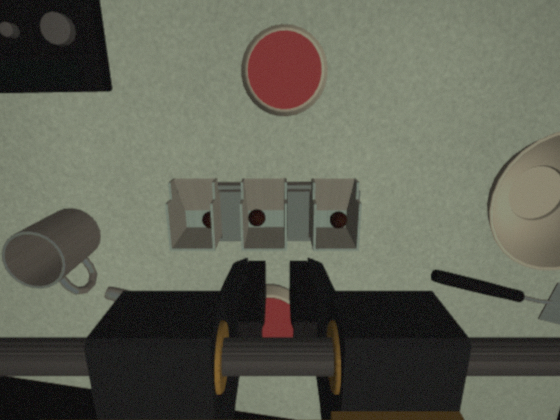

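The wrist view shows one truffle in each insert, at (208,219), (257,217) and (339,219). Next I'll press the small key.

```bash
python3 - <<'E'
from h import *
plan((.4395,-.339,.16,11,0),(.4395,-.339,.1085,11,0,2))
E
```

```text
call 8 [1.681, -3.405, 2.89, 0, 0, 0.001,, 1.679, -3.406, 2.89, 0, 0, 0.001,, 1.677, -3.407, 2.891, 0, 0, 0.001,, 1.675, -3.407, 2.891, 0, 0, 0.001,, 1.673, -3.408, 2.891, 0, 0, 0.001,, 1.671, -3.409, 2.891, 0, 0, 0.001,, 1.669, -3.41, 2.892, 0, 0, 0.001,, 1.667, -3.41, 2.892, 0, 0, 0.001,]
call 4 [1.665, -3.411, 2.892, 0, 0, 0.001,, 0, 0, 1.717, 0, 0, 0,, 0, 0, 1.717, 0, 0, 0,, 0, 0, 1.717, 0, 0, 0,]
```

Request:
carry_out(motion=[1.7,-3.4,2.9,0,0,0,1.7,-3.4,2.9,0,0,0,1.7,-3.4,2.9,0,0,0,1.7,-3.4,2.9,0,0,0,1.65,-3.4,2.9,0,0,0,1.65,-3.4,2.9,0,0,0,1.65,-3.4,2.9,0,0,0,1.65,-3.4,2.9,0,0,0], hand=0)

```text
clock: 4.85
tool_pos: [0.4497, -0.3034, 0.1875]
eef_rot: [-0.098, 0.995, 0.0, 0.001]
contact_force: [-0.0, -0.4, -0.4]
opening: 0.005
```

Request:
carry_out(motion=[1.65,-3.4,2.85,0,0,0,0,0,1.0,0,0,0,0,0,0,0,0,0])

```text
clock: 5.22
tool_pos: [0.4403, -0.3382, 0.1493]
eef_rot: [-0.098, 0.995, 0.001, -0.0]
contact_force: [0.3, 0.8, 0.4]
opening: 0.005
```

```bash
python3 look.py w2 key_small_top key_large_top key_bar_top; python3 - <<'E'
from h import *
print(monitor.get_state()["contact_force"])
plan((.4395,-.339,.1085,11,0,1.5))
w=np.load("w2.npy");x,y,z=np.moveaxis(w,-1,0)
s=(z>.046)&(z<.056)&(x>.37)&(x<.56)&(y<-.22)&(y>-.45)
n,l,stt,c=cv2.connectedComponentsWithStats(s.astype(np.uint8))
for i in range(1,n):
    if stt[i,4]>60: print(stt[i],w[l==i].mean(0).round(4))
E
```

```text
5.225 [ 0.4403 -0.3382  0.1493] [-0.195  0.981] 0.00522833316314973
key_small_top 0.78 [261. 224. 289. 262.] med [ 0.437 -0.34   0.05 ] lo [ 0.432 -0.347  0.039] hi [ 0.446 -0.333  0.051]
key_large_top 0.92 [344. 212. 407. 275.] med [ 0.426 -0.288  0.05 ] lo [ 0.412 -0.302  0.039] hi [ 0.443 -0.271  0.051]
key_bar_top 0.67 [155. 208. 194. 283.] med [ 0.448 -0.392  0.05 ] lo [ 0.431 -0.402  0.038] hi [ 0.469 -0.384  0.051]
[ 0.67688084  0.51815422 -0.11434346]
call 3 [0.049, -0.003, 1.406, 0, 0.001, 0.002,, 0.048, -0.003, 1.406, 0, 0.001, 0.002,, 0.047, -0.004, 1.406, 0, 0.001, 0.002,]
[ 154  210   34   72 1911] [ 0.4492 -0.3929  0.0497]
[ 345  215   64   61 2959] [ 0.4276 -0.2865  0.0497]
[259 232  30  28 653] [ 0.4387 -0.3397  0.0496]
```

Request:
carry_out(motion=[0.15,0,1.5,0,0,0,0,-0.1,1.5,0,0,0,0,0,0.7,0,0,0,0,0,0.5,0,0,0,0,0,0,0,0,0])

```text
clock: 6.05
tool_pos: [0.4377, -0.3407, 0.1084]
eef_rot: [-0.097, 0.995, 0.0, -0.001]
contact_force: [-2.1, 2.1, 10.0]
opening: 0.005
```

```bash
python3 - <<'E'
from h import *
plan((.438,-.3405,.205,10.8,0),(.6207,-.1045,.20,10.8,0))
E
```

```text
call 8 [-0.01, 0.012, -4.831, 0, -0.001, 0.003,, -0.013, 0.01, -4.831, 0, -0.001, 0.003,, -3.728, 3.293, 0.083, 0, 0, 0,, -3.728, 3.293, 0.083, 0, 0, 0,, -3.728, 3.293, 0.083, 0, 0, 0,, -3.728, 3.293, 0.083, 0, 0, 0,, -3.728, 3.293, 0.083, 0, 0, 0,, -3.728, 3.293, 0.083, 0, 0, 0,]
```

Request:
carry_out(motion=[0,0,-4.8,0,0,0,0,0,-4.8,0,0,0,-3.7,3.3,0.1,0,0,0,-3.7,3.3,0.1,0,0,0,-3.7,3.3,0.1,0,0,0,-3.7,3.3,0.1,0,0,0,-3.7,3.3,0.1,0,0,0,-3.75,3.3,0,0,0,0])

```text
clock: 7.05
tool_pos: [0.6192, -0.1026, 0.1984]
eef_rot: [-0.097, 0.995, -0.0, -0.0]
contact_force: [-0.0, 0.0, 0.2]
opening: 0.007
```

Request:
carry_out(motion=[0,0,0,0,0,0,0,0,0,0,0,0,0,0,0,0,0,0], hand=7.0, grip_force=25)

```text
clock: 7.42
tool_pos: [0.6174, -0.106, 0.1985]
eef_rot: [-0.096, 0.995, -0.001, -0.001]
contact_force: [-0.2, -0.2, 0.6]
opening: 0.324
```

```bash
cat > ins.py <<'E'
from h import *
import sys
w=np.load(sys.argv[1]+".npy"); x,y,z=np.moveaxis(w,-1,0)
s=(z>.076)&(z<.092)&(x>.5)&(x<.72)&(y<.15)&(y>-.19)
n,l,stt,c=cv2.connectedComponentsWithStats(s.astype(np.uint8))
for i in range(1,n):
    if stt[i,4]>60:
        r=cv2.minAreaRect((w[l==i][:,:2]*1000).astype(np.float32)); print(stt[i],np.round(r[0],1),np.round(r[1],1),round(r[2],2),w[l==i][:,2].mean().round(4))
E
python3 look.py w3 truffle_left_1; python3 ins.py w3; python3 -c "
from h import *
plan((.6207,-.1045,.117,10.8,0))"
```

```text
7.425 [ 0.6174 -0.106   0.1985] [-0.19   0.982] 0.32389101042576723
truffle_left_1 0.41 [540. 224. 550. 239.] med [0.595 0.088 0.029] lo [0.591 0.086 0.025] hi [0.6   0.092 0.03 ]
[227 191  10  69 472] [ 616.6 -132.2] [41.5  3.3] 11.19 0.0828
[320 191  10  69 478] [606.8 -80.2] [42.   3.3] 11.19 0.0828
[ 375  192  115   99 2744] [603.9 -18.2] [59.5 57.4] 11.36 0.0816
[ 517  193   43  101 1780] [595.8  43.2] [63.7 24.2] 31.48 0.0814
[246 280  64  12 669] [648.4 -99.2] [ 4.2 38.5] 10.98 0.0815
call 2 [-0.161, 0.028, 4.082, 0, 0, 0.002,, -0.159, 0.027, 4.082, 0, 0, 0.002,]
```

View pics/w3.png

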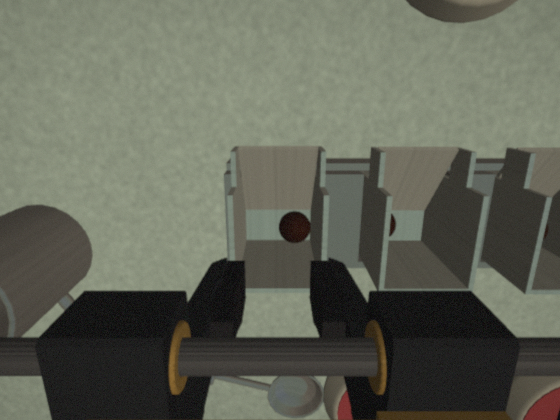

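The right insert holds one truffle at (294,227), and the gripper is centred over the insert.

Request:
carry_out(motion=[-0.3,0.1,0,0,0,0.01,0,0,0,0,0,0,0,0,0,0,0,0])

```text
clock: 7.9
tool_pos: [0.6211, -0.1023, 0.1987]
eef_rot: [-0.092, 0.996, 0.0, -0.0]
contact_force: [-0.8, 0.1, 0.5]
opening: 0.751
```

Request:
carry_out(motion=[0,0,2.1,0,0,0,0,0,2.0,0,0,0,0,0,2.0,0,0,0,0,0,2.0,0,0,0,0,0,0,0,0,0])

```text
clock: 8.52
tool_pos: [0.62, -0.1022, 0.1158]
eef_rot: [-0.092, 0.996, 0.0, -0.002]
contact_force: [0.7, -0.4, 0.7]
opening: 0.793
```

Request:
carry_out(motion=[0,0,0,0,0,0,0,0,0,0,0,0,0,0,0,0,0,0,0,0,0,0,0,0], hand=4.5, grip_force=25)

```text
clock: 9.02
tool_pos: [0.6217, -0.1031, 0.1185]
eef_rot: [-0.092, 0.996, -0.001, 0.001]
contact_force: [0.6, -3.0, 2.7]
opening: 0.63
```

Request:
carry_out(motion=[0,0,-1.5,0,0,0,0,0,-2.0,0,0,0,0,0,-2.5,0,0,0,0,0,-3.0,0,0,0,0,0,-3.5,0,0,0,0,0,-3.5,0,0,0])

```text
clock: 9.78
tool_pos: [0.6207, -0.1005, 0.2801]
eef_rot: [-0.093, 0.996, 0.001, 0.0]
contact_force: [-0.4, 0.3, -1.7]
opening: 0.633
```

```bash
cat > bowl.py <<'E'
from h import *
def bowl():
    p=snapshot("top"); w=cloud(p); m=finder.masks_of(p,"bowl"); best=None
    x,y,z=np.moveaxis(w,-1,0)
    for k in m:
        q=w[k["pixels"]&(z>.052)&(z<.068)]
        if k["p"]>.4 and len(q)>60:
            c,r=cv2.minEnclosingCircle(q[:,:2].astype(np.float32)); print("bowl",k["p"].__round__(2),len(q),np.round(c,4),round(r,4))
            if best is None and abs(r-.092)<.006: best=np.array(c)
    return best,p,w
def pour(yaw,tip=60,b=None,zt=.155,off=-.013):
    if b is None: b=bowl()[0]
    d=np.array([np.cos(np.radians(yaw)),np.sin(np.radians(yaw))])
    return (*(b+.075*d),.25,yaw,0),(*(b+off*d),zt,yaw,tip)
E
python3 - <<'E'
from bowl import *
st=monitor.get_state(); print(st["clock"],st["tool_pos"],st["opening"],st["contact_force"])
a,b=pour(30); print(a,b); plan(a); 
print("tip"); plan(b,start=a,turn=.1)
E
```

```text
9.775 [ 0.62070153 -0.100471    0.28013561] 0.6331416687062729 [-0.42544263  0.30816968 -1.71091329]
bowl 0.61 954 [0.5138 0.3409] 0.0912
(np.float64(0.5787904348706249), np.float64(0.3784110605716705), 0.25, 30, 0) (np.float64(0.5025801993375942), np.float64(0.3344110605716705), 0.155, 30, 60)
call 8 [-0.445, 4.791, 0.333, 0, 0.001, -0.034,, -0.607, 4.773, 0.333, 0, 0.001, -0.034,, -0.768, 4.75, 0.334, 0, 0.001, -0.034,, -0.929, 4.721, 0.334, 0, 0.001, -0.034,, -1.088, 4.687, 0.333, 0, 0.001, -0.034,, -1.246, 4.647, 0.333, 0, 0.001, -0.034,, -1.403, 4.603, 0.333, 0, 0.001, -0.034,, -1.558, 4.552, 0.332, 0, 0.001, -0.034,]
call 2 [-1.711, 4.497, 0.332, 0, 0.001, -0.034,, -1.863, 4.437, 0.331, 0, 0.001, -0.034,]
tip
call 8 [0.8, 0, 0.864, 0, -0.095, 0,, 0.878, 0, 0.784, 0, -0.095, 0,, 0.949, 0, 0.697, 0, -0.095, 0,, 1.011, 0, 0.603, 0, -0.095, 0,, 1.064, 0, 0.504, 0, -0.095, 0,, 1.107, 0, 0.401, 0, -0.095, 0,, 1.14, 0, 0.294, 0, -0.095, 0,, 1.163, 0, 0.184, 0, -0.095, 0,]
call 3 [1.175, 0, 0.073, 0, -0.095, 0,, 1.177, 0, -0.039, 0, -0.095, 0,, 1.168, 0, -0.151, 0, -0.095, 0,]
```

Request:
carry_out(motion=[-0.4,4.8,0.2,0,0,-0.035,-0.6,4.8,0.2,0,0,-0.035,-0.8,4.75,0.2,0,0,-0.035,-0.9,4.7,0.3,0,0,-0.035,-1.1,4.7,0.3,0,0,-0.035,-1.2,4.65,0.3,0,0,-0.035,-1.4,4.6,0.3,0,0,-0.035,-1.6,4.55,0.3,0,0,-0.035])

```text
clock: 10.88
tool_pos: [0.5823, 0.2831, 0.256]
eef_rot: [-0.231, 0.973, 0.0, -0.001]
contact_force: [0.6, 0.3, -2.2]
opening: 0.635
```

Request:
carry_out(motion=[-1.7,4.5,0.3,0,0,-0.035,-1.9,4.4,0.3,0,0,-0.035,0,0,0,0,0,0])

```text
clock: 11.25
tool_pos: [0.5702, 0.3833, 0.2497]
eef_rot: [-0.268, 0.963, 0.003, -0.002]
contact_force: [0.9, -0.2, -1.8]
opening: 0.634
```

```bash
python3 - <<'E'
from bowl import *
st=monitor.get_state(); print(st["clock"],st["tool_pos"],R.from_quat(st["eef_rot"]).as_matrix()[:,1:].round(3).tolist(),st["q"].round(2))
b=bowl()[0]; b=b if b is not None else np.array([.5138,.341])
plan(pour(30,b=b)[1],turn=.1)
E
```

```text
11.25 [0.57023253 0.38325834 0.24970025] [[-0.517, -0.005], [0.856, 0.005], [0.007, -1.0]] [-0.52  0.84 -0.27  1.4   0.25  0.93  1.26]
call 8 [0.748, -0.004, 0.864, 0.001, -0.095, 0.001,, 0.827, -0.005, 0.789, 0.001, -0.095, 0.001,, 0.898, -0.005, 0.706, 0.001, -0.095, 0.001,, 0.961, -0.006, 0.618, 0.001, -0.095, 0.001,, 1.016, -0.006, 0.523, 0.001, -0.095, 0.001,, 1.061, -0.007, 0.424, 0.001, -0.095, 0.001,, 1.097, -0.008, 0.321, 0.001, -0.095, 0.001,, 1.122, -0.009, 0.215, 0.001, -0.095, 0.001,]
call 3 [1.138, -0.01, 0.107, 0.001, -0.095, 0.001,, 1.143, -0.011, -0.002, 0.001, -0.095, 0.001,, 1.137, -0.012, -0.11, 0.001, -0.095, 0.001,]
```

```bash
cat > bw.py <<'E'
from bowl import *
import sys
for n in ("wrist","scene"):
    st=monitor.get_state(); p=snapshot(n); save(p,sys.argv[1]+n); w=cloud(p,st); z=w[...,2]
    for k in finder.masks_of(p,"bowl")[:2]:
        q=w[k["pixels"]&(z>.054)&(z<.066)]
        if len(q)>30:
            A=np.c_[2*q[:,:2],np.ones(len(q))]; s=np.linalg.lstsq(A,(q[:,:2]**2).sum(1),rcond=None)[0]
            print(n,k["p"].__round__(2),len(q),"fit",s[:2].round(4),np.sqrt(s[2]+s[:2]@s[:2]).round(4),"enc",cv2.minEnclosingCircle(q[:,:2].astype(np.float32)))
E
python3 bw.py b1
```

```text
wrist 0.82 5385 fit [0.5133 0.3424] 0.0872 enc ((0.5132488012313843, 0.34242764115333557), 0.09162358939647675)
scene 0.59 406 fit [0.517  0.3418] 0.0875 enc ((0.5147960782051086, 0.34001052379608154), 0.09352965652942657)
```

Bowl unmoved. Now I'll tip.

Request:
carry_out(motion=[0.75,0,0.85,0,-0.095,0,0.8,0,0.8,0,-0.095,0,0.9,0,0.7,0,-0.095,0,0.95,0,0.6,0,-0.095,0,1.0,0,0.5,0,-0.095,0,1.05,0,0.4,0,-0.095,0,1.1,0,0.3,0,-0.095,0,1.1,0,0.2,0,-0.095,0])

```text
clock: 12.55
tool_pos: [0.5331, 0.3289, 0.1954]
eef_rot: [-0.255, 0.945, 0.018, 0.203]
contact_force: [-1.1, 0.1, -2.4]
opening: 0.633
```

Request:
carry_out(motion=[1.15,0,0.1,0,-0.095,0,1.15,0,0,0,-0.095,0,1.15,0,-0.1,0,-0.1,0,0,0,0,0,0,0,0,0,0,0,0,0,0,0,0,0,0,0,0,0,0,0,0,0,0,0,0,0,0,0])

```text
clock: 13.55
tool_pos: [0.5135, 0.3113, 0.1815]
eef_rot: [-0.253, 0.918, 0.034, 0.303]
contact_force: [0.0, 0.1, -1.3]
opening: 0.63
```

```bash
python3 - <<'E'
from h import *
st=monitor.get_state(); r=R.from_quat(st["eef_rot"]).as_matrix()
print(st["clock"],st["tool_pos"].round(4),"tip",np.degrees(np.arccos(-r[2,2])).round(1),r[:,2].round(3),st["q"].round(2),st["contact_force"])
p=snapshot("wrist"); q=snapshot("scene")
a=np.vstack([p["frame"][:,:,::-1]]); b=cv2.resize(q["frame"][150:300,320:520,::-1],(560,420))
cv2.imwrite("pics/t1.png",cv2.resize(np.hstack([a,b]),(800,300)))
E
```

```text
13.55 [0.5135 0.3113 0.1815] tip 35.6 [ 0.54   0.215 -0.814] [-0.39  0.84 -0.51  2.2   2.28  0.7  -0.76] [ 0.04274026  0.05408892 -1.30162995]
```

View pics/t1.png

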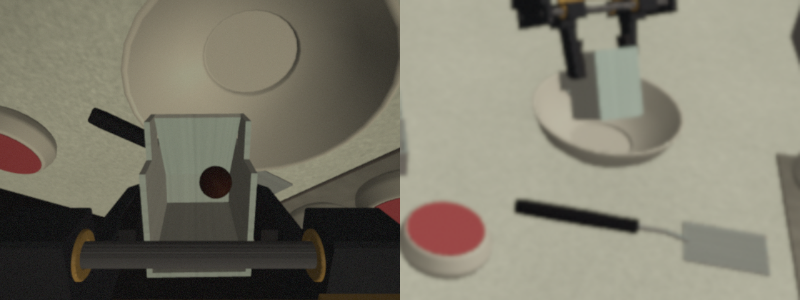

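Left half (wrist): the truffle is still on the chute floor at (215,182). The tip only reached 36°, because a wrist singularity slowed the rows. I'll continue from here.

```bash
python3 - <<'E'
from bowl import *
b=np.array([.5135,.342]); plan(pour(30,62,b=b)[1],turn=.07)
E
```

```text
call 7 [0.17, 0.415, 0.294, -0.01, -0.067, 0.008,, 0.193, 0.411, 0.287, -0.01, -0.067, 0.008,, 0.215, 0.406, 0.277, -0.01, -0.067, 0.008,, 0.237, 0.401, 0.266, -0.01, -0.067, 0.008,, 0.258, 0.396, 0.254, -0.01, -0.067, 0.008,, 0.277, 0.392, 0.24, -0.01, -0.067, 0.008,, 0.296, 0.387, 0.225, -0.01, -0.067, 0.008,]
```

Request:
carry_out(motion=[0.15,0.4,0.3,-0.01,-0.067,0.008,0.2,0.4,0.3,-0.01,-0.067,0.008,0.2,0.4,0.3,-0.01,-0.067,0.008,0.25,0.4,0.25,-0.01,-0.067,0.008,0.25,0.4,0.25,-0.01,-0.067,0.008,0.3,0.4,0.25,-0.01,-0.067,0.008,0.3,0.4,0.2,-0.01,-0.067,0.008,0,0,0,0,0,0])

```text
clock: 14.65
tool_pos: [0.5018, 0.3351, 0.1529]
eef_rot: [-0.223, 0.829, 0.131, 0.497]
contact_force: [0.5, 0.3, -0.9]
opening: 0.633
```

```bash
cat > tip.py <<'E'
from bowl import *
import sys
st=monitor.get_state(); r=R.from_quat(st["eef_rot"]).as_matrix()
print(st["clock"],st["tool_pos"].round(4),"tip",np.degrees(np.arccos(-r[2,2])).round(1),r[:,1].round(2),r[:,2].round(3),st["q"].round(2),st["contact_force"].round(1))
p=snapshot("wrist"); save(p,sys.argv[1]); w=cloud(p,st)
for m in finder.masks_of(p,"truffle_left_1"):
    if m["p"]>.25: print("truffle",m["p"],np.round(m["extent"]),np.nanmedian(w[m["pixels"]],0).round(3))
E
python3 tip.py t2; python3 - <<'E'
from bowl import *
b=np.array([.5135,.342]); plan(pour(30,62,b=b)[1],turn=.07)
E
```

```text
14.65 [0.5018 0.3351 0.1529] tip 61.8 [-0.5   0.87 -0.  ] [ 0.765  0.438 -0.472] [-0.38  1.18 -0.62  2.41  2.79  1.57 -1.1 ] [ 0.5  0.3 -0.9]
call 1 [-0.038, 0.03, -0.023, -0.003, -0.001, 0.003,]
```

Request:
carry_out(motion=[0,0,0,0,0,0,0,0,0,0,0,0,0,0,0,0,0,0,0,0,0,0,0,0,0,0,0,0,0,0])

```text
clock: 15.38
tool_pos: [0.5023, 0.3352, 0.1547]
eef_rot: [-0.223, 0.828, 0.131, 0.498]
contact_force: [0.9, -0.6, -1.5]
opening: 0.635
```

```bash
python3 tip.py t3; python3 - <<'E'
from h import *
p=snapshot("wrist"); q=snapshot("scene"); t=snapshot("top")
f=lambda i:i[:,:,::-1]
cv2.imwrite("pics/t3c.png",np.hstack([cv2.resize(f(p["frame"]),(400,300)),cv2.resize(f(t["frame"])[190:340,70:270],(400,300))]))
E
```

```text
15.375 [0.5023 0.3352 0.1547] tip 62.0 [-0.5   0.87 -0.  ] [ 0.766  0.439 -0.469] [-0.38  1.17 -0.62  2.41  2.79  1.57 -1.1 ] [ 0.9 -0.6 -1.5]
```

View pics/t3c.png

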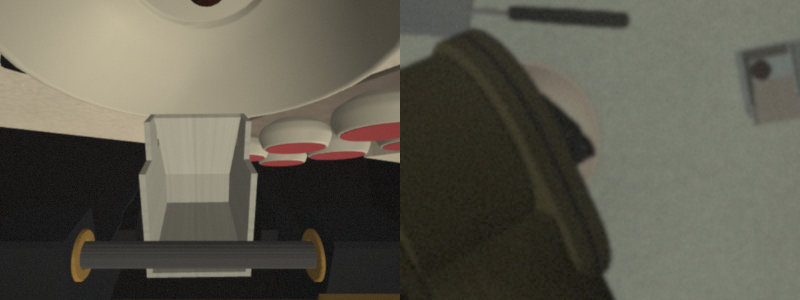

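Insert empty and the truffle is in the bowl (left half, at (205,3)). I'll untip and return the insert.

```bash
python3 - <<'E'
from bowl import *
b=np.array([.5135,.342]); plan((.565,.38,.26,30,0),turn=.08)
E
```

```text
call 8 [-0.922, 0.05, 0.131, 0, 0.077, 0,, -0.929, 0.05, 0.059, 0, 0.077, 0,, -0.931, 0.05, -0.013, 0, 0.077, 0,, -0.927, 0.05, -0.085, 0, 0.077, 0,, -0.918, 0.05, -0.156, 0, 0.077, 0,, -0.903, 0.05, -0.226, 0, 0.077, 0,, -0.883, 0.051, -0.295, 0, 0.077, 0,, -0.857, 0.051, -0.363, 0, 0.077, 0,]
call 6 [-0.827, 0.051, -0.428, 0, 0.077, 0,, -0.791, 0.051, -0.49, 0, 0.077, 0,, -0.751, 0.051, -0.55, 0, 0.077, 0,, -0.706, 0.052, -0.606, 0, 0.077, 0,, -0.657, 0.052, -0.659, 0, 0.077, 0,, -0.604, 0.052, -0.708, 0, 0.077, 0,]
```

Request:
carry_out(motion=[-0.9,0,-0.2,0,0.077,0,-0.9,0,-0.2,0,0.077,0,-0.9,0,-0.2,0,0.077,0,-0.9,0,-0.2,0,0.077,0,-0.9,0,-0.2,0,0.077,0,-0.9,0,-0.3,0,0.077,0,-0.9,0,-0.3,0,0.077,0,-0.85,0,-0.4,0,0.077,0])

```text
clock: 16.62
tool_pos: [0.531, 0.3505, 0.2181]
eef_rot: [-0.251, 0.94, 0.057, 0.223]
contact_force: [-1.5, -2.7, -5.4]
opening: 0.636
```

Request:
carry_out(motion=[-0.8,0,-0.4,0,0.077,0,-0.8,0,-0.5,0,0.077,0,-0.7,0,-0.5,0,0.077,0,-0.7,0,-0.6,0,0.077,0,-0.6,0,-0.6,0,0.077,0,-0.6,0,-0.7,0,0.077,0,0,0,0,0,0,0,0,0,0,0,0,0])

```text
clock: 17.62
tool_pos: [0.5597, 0.3605, 0.2548]
eef_rot: [-0.251, 0.965, 0.002, 0.075]
contact_force: [-0.7, -0.2, -3.0]
opening: 0.638
```

```bash
python3 tip.py t4; python3 - <<'E'
from bowl import *
plan((.575,.36,.27,25,0),(.62,-.103,.27,10.8,0),turn=.12)
E
```

```text
17.625 [0.5597 0.3605 0.2548] tip 8.6 [-0.48  0.87 -0.03] [ 0.144  0.042 -0.989] [-0.34  0.81 -0.6   1.59  0.7   0.82  0.84] [-0.7 -0.2 -3. ]
call 8 [-0.759, -0.427, -0.634, -0.014, 0.074, 0.036,, -0.725, -0.391, -0.694, -0.014, 0.074, 0.036,, 1.549, -4.386, 0, 0, 0, 0.025,, 1.44, -4.423, 0, 0, 0, 0.025,, 1.33, -4.458, 0, 0, 0, 0.025,, 1.219, -4.489, 0, 0, 0, 0.025,, 1.107, -4.518, 0, 0, 0, 0.025,, 0.995, -4.544, 0, 0, 0, 0.025,]
call 4 [0.882, -4.567, 0, 0, 0, 0.025,, 0.768, -4.588, 0, 0, 0, 0.025,, 0.655, -4.606, 0, 0, 0, 0.025,, 0.54, -4.62, 0, 0, 0, 0.025,]
```

Request:
carry_out(motion=[-0.75,-0.4,-0.65,-0.014,0.074,0.036,-0.75,-0.4,-0.7,-0.014,0.074,0.036,1.55,-4.4,0,0,0,0.025,1.45,-4.4,0,0,0,0.025,1.3,-4.5,0,0,0,0.025,1.2,-4.5,0,0,0,0.025,1.1,-4.5,0,0,0,0.025,1.0,-4.5,0,0,0,0.025])

```text
clock: 18.73
tool_pos: [0.6025, 0.0816, 0.2704]
eef_rot: [-0.142, 0.99, -0.0, 0.0]
contact_force: [0.2, -0.5, -2.1]
opening: 0.633
```

Request:
carry_out(motion=[0.9,-4.6,0,0,0,0.025,0.8,-4.6,0,0,0,0.025,0.6,-4.6,0,0,0,0.025,0.5,-4.6,0,0,0,0.025,0,0,0,0,0,0,0,0,0,0,0,0])

```text
clock: 19.48
tool_pos: [0.6207, -0.1013, 0.2703]
eef_rot: [-0.093, 0.996, 0.001, -0.0]
contact_force: [0.6, 0.7, -1.2]
opening: 0.634
```

```bash
python3 tip.py t5; python3 - <<'E'
from bowl import *
plan((.6217,-.1031,.27,10.6,0),(.6217,-.1031,.165,10.6,0),turn=.12)
st=monitor.get_state(); p=snapshot("wrist"); save(p,"held"); np.save("held.npy",cloud(p,st))
w=np.load("held.npy"); 
x,y,z=np.moveaxis(w,-1,0); t=st["tool_pos"][2]
s=(abs(z-(t-.0345))<.008)
n,l,stt,c=cv2.connectedComponentsWithStats(s.astype(np.uint8))
for i in range(1,n):
    if stt[i,4]>60:
        r=cv2.minAreaRect((w[l==i][:,:2]*1000).astype(np.float32)); print(stt[i],np.round(r[0],1),np.round(r[1],1),round(r[2],2),w[l==i][:,2].mean().round(4))
E
python3 ins.py held
```

```text
19.475 [ 0.6207 -0.1013  0.2703] tip 0.1 [-0.19  0.98  0.  ] [-0.     0.001 -1.   ] [ 0.43  0.8  -0.64  1.57  0.55  0.96  1.37] [ 0.6  0.7 -1.2]
truffle 0.58 [470. 184. 490. 210.] [0.595 0.081 0.028]
call 4 [-0.017, -0.318, 0.053, 0.002, 0, 0.004,, 0, 0, 3.5, 0, 0, 0,, 0, 0, 3.5, 0, 0, 0,, 0, 0, 3.5, 0, 0, 0,]
[ 342  233   69  104 2590] [604.7 -67.1] [43.7 19.5] 10.94 0.2355
[ 146  234   69  103 2616] [ 617.4 -134.7] [42.7 19.5] 11.23 0.2356
[ 205  376  147   12 1635] [647.  -93.7] [ 6.7 56.1] 10.52 0.2357
[349 161   7  67 247] [604.4 -45. ] [50.   3.2] 11.73 0.0835
[ 356  161   73   79 1041] [603.6 -14.2] [61.  48.9] 9.99 0.0819
[ 456  161   93   79 1978] [588.1  67.8] [60.4 58.1] 11.07 0.0816
```

Request:
carry_out(motion=[-0.05,-0.3,0,0,0,0.004,0,0,3.5,0,0,0,0,0,3.5,0,0,0,0,0,3.4,0,0,0,0,0,0,0,0,0])

```text
clock: 20.25
tool_pos: [0.6206, -0.1047, 0.1641]
eef_rot: [-0.091, 0.996, 0.001, -0.003]
contact_force: [-0.7, -1.2, -0.9]
opening: 0.637
```

```bash
python3 look.py s1; python3 - <<'E'
from bowl import *
plan((.6215,-.1038,.16,10.7,0),turn=.12)
E
```

```text
20.25 [ 0.6206 -0.1047  0.1641] [-0.182  0.983] 0.6374741412353382
call 1 [0.026, 0.079, 0.598, 0.001, -0.002, -0.004,]
```

View pics/s1.png

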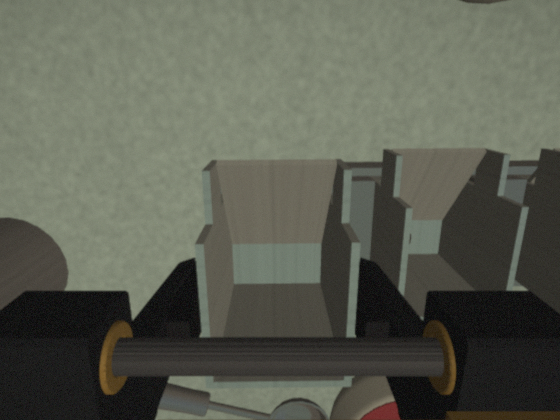

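The held insert is empty and upright at (278,270). I'll descend gently.

Request:
carry_out(motion=[-0.1,0.05,1.0,0,0,-0.003,0,0,0.8,0,0,0,0,0,0.8,0,0,0,0,0,0,0,0,0])

```text
clock: 20.8
tool_pos: [0.6227, -0.1042, 0.1398]
eef_rot: [-0.092, 0.996, 0.001, -0.001]
contact_force: [-0.8, 0.2, -1.3]
opening: 0.632
```

Request:
carry_out(motion=[0,0,0.7,0,0,0,0,0,0.6,0,0,0,0,0,0.5,0,0,0,0,0,0,0,0,0])

```text
clock: 21.3
tool_pos: [0.6228, -0.1041, 0.1218]
eef_rot: [-0.092, 0.996, 0.001, -0.001]
contact_force: [0.8, 0.0, -1.6]
opening: 0.633
```

Request:
carry_out(motion=[0,0,0.3,0,0,0,0,0,0.2,0,0,0,0,0,0,0,0,0])

```text
clock: 21.68
tool_pos: [0.6233, -0.1041, 0.1184]
eef_rot: [-0.092, 0.996, 0.0, 0.0]
contact_force: [-1.8, -0.7, 5.6]
opening: 0.635
```

Request:
carry_out(motion=[0,0,0,0,0,0,0,0,0,0,0,0,0,0,0,0,0,0], hand=7.0)

```text
clock: 22.05
tool_pos: [0.6231, -0.1041, 0.1173]
eef_rot: [-0.092, 0.996, 0.001, 0.0]
contact_force: [0.0, 0.2, 0.7]
opening: 0.797
```

Request:
carry_out(motion=[0,0,0,0,0,0,0,0,-3.0,0,0,0,0,0,-3.0,0,0,0,0,0,-3.0,0,0,0,0,0,0,0,0,0])

```text
clock: 22.68
tool_pos: [0.6245, -0.104, 0.2097]
eef_rot: [-0.092, 0.996, 0.0, 0.002]
contact_force: [-0.1, 0.2, -0.4]
opening: 0.795
```

```bash
python3 look.py s2; python3 ins.py s2; python3 - <<'E'
from bowl import *
plan((.604,-.018,.20,10.8,0))
E
```

```text
22.675 [ 0.6245 -0.104   0.2097] [-0.184  0.983] 0.7946744563423649
[371 173  16  87 742] [606.9 -44.8] [54.9  3.7] 11.02 0.0822
[ 392  173   88   98 1713] [608.8   3.5] [36.6 71.5] 66.39 0.0817
[ 508  173   52   98 1699] [597.6  44.9] [66.2 30. ] 38.5 0.0814
[ 228  175   98   99 2053] [ 622.3 -103.9] [60.7 56.3] 11.26 0.0825
call 2 [0.167, 4.416, 0.407, 0, 0.001, -0.002,, 0.158, 4.416, 0.406, 0, 0.001, -0.002,]
```

Right insert reseated with its top level with the others. Middle next.

Request:
carry_out(motion=[0.15,4.4,0.4,0,0,-0.002,0.15,4.4,0.4,0,0,-0.002,0,0,0,0,0,0])

```text
clock: 23.1
tool_pos: [0.6023, -0.0132, 0.1984]
eef_rot: [-0.098, 0.995, 0.002, -0.001]
contact_force: [0.1, 0.0, -0.4]
opening: 0.794
```

```bash
python3 look.py m1 truffle_left_1; python3 ins.py m1; python3 - <<'E'
from bowl import *
plan((.6045,-.0182,.1175,10.8,0)); bowl()
E
```

```text
23.1 [ 0.6023 -0.0132  0.1984] [-0.195  0.981] 0.7942749688818213
truffle_left_1 0.68 [384. 211. 421. 240.] med [0.596 0.079 0.027] lo [0.587 0.071 0.015] hi [0.607 0.092 0.031]
[ 215  187  102  102 2268] [604.6 -18.2] [60.8 56.2] 11.21 0.0825
[  54  188   92  102 1995] [ 623.7 -111.4] [60.9 42.5] 11.51 0.0817
[151 188  17  77 718] [608.8 -79.3] [43.8  3.9] 11.34 0.0822
[365 188  15  72 634] [585.1  40.1] [43.1  3.6] 11.18 0.0822
[ 409  189   68  101 1615] [585.5  82.2] [61.1 28.8] 8.91 0.0816
call 2 [-0.068, -0.002, 4.043, 0, -0.001, 0.001,, -0.063, -0.001, 4.043, 0, -0.001, 0.001,]
bowl 0.94 906 [0.5139 0.3413] 0.0911
```

Request:
carry_out(motion=[-0.1,0,2.1,0,0,0,0,0,2.0,0,0,0,0,0,2.0,0,0,0,0,0,2.0,0,0,0,0,0,0,0,0,0])

```text
clock: 23.92
tool_pos: [0.6037, -0.0181, 0.1164]
eef_rot: [-0.094, 0.996, 0.0, -0.002]
contact_force: [-0.4, 0.1, -0.1]
opening: 0.794
```

```bash
python3 - <<'E'
from bowl import *
plan((.6045,-.0182,.1175,10.8,0)); print(monitor.get_state()["contact_force"])
E
```

```text
call 1 [-0.077, -0.027, -0.115, 0.001, -0.004, 0.001,]
[-0.38976658  0.08689089 -0.06333212]
```

Request:
carry_out(motion=[0,0,0,0,0,0,0,0,0,0,0,0,0,0,0,0,0,0,0,0,0,0,0,0], hand=4.5)

```text
clock: 24.42
tool_pos: [0.6053, -0.018, 0.1192]
eef_rot: [-0.094, 0.996, 0.0, 0.001]
contact_force: [0.5, -0.1, 3.3]
opening: 0.634
```

Request:
carry_out(motion=[0,0,-1.5,0,0,0,0,0,-2.0,0,0,0,0,0,-2.5,0,0,0,0,0,-3.0,0,0,0,0,0,-3.5,0,0,0,0,0,-3.5,0,0,0])

```text
clock: 25.18
tool_pos: [0.6046, -0.018, 0.281]
eef_rot: [-0.094, 0.996, 0.001, 0.0]
contact_force: [0.5, 0.1, -2.0]
opening: 0.634
```

```bash
python3 - <<'E'
from bowl import *
st=monitor.get_state(); print(st["clock"],st["tool_pos"],st["opening"])
a,b=pour(0); print(a); plan(a)
E
```

```text
25.175 [ 0.60460354 -0.01802048  0.28097957] 0.6338590038034921
bowl 0.86 946 [0.514  0.3418] 0.0911
(np.float64(0.588970136642456), np.float64(0.341812402009964), 0.25, 0, 0)
call 8 [-0.62, 4.45, 0.429, 0, 0.001, 0.024,, -0.515, 4.464, 0.428, 0, 0.001, 0.024,, -0.41, 4.475, 0.426, 0, 0.001, 0.024,, -0.305, 4.483, 0.425, 0, 0.001, 0.024,, -0.2, 4.489, 0.424, 0, 0.001, 0.024,, -0.094, 4.493, 0.423, 0, 0.001, 0.024,, 0.011, 4.494, 0.422, 0, 0.001, 0.024,, 0.117, 4.492, 0.421, 0, 0.001, 0.024,]
```

Request:
carry_out(motion=[-0.6,4.5,0.3,0,0,0.024,-0.5,4.5,0.4,0,0,0.024,-0.4,4.5,0.4,0,0,0.024,-0.3,4.5,0.4,0,0,0.024,-0.2,4.5,0.4,0,0,0.024,-0.1,4.5,0.4,0,0,0.024,0,4.5,0.4,0,0,0.024,0.1,4.5,0.4,0,0,0.024])

```text
clock: 26.28
tool_pos: [0.5864, 0.3435, 0.2473]
eef_rot: [0.002, 1.0, 0.0, -0.001]
contact_force: [0.4, -0.0, -2.0]
opening: 0.631
```

Request:
carry_out(motion=[0,0,0,0,0,0,0,0,0,0,0,0])

```text
clock: 26.52
tool_pos: [0.5869, 0.3415, 0.2473]
eef_rot: [0.001, 1.0, -0.0, -0.0]
contact_force: [1.1, 0.0, -2.3]
opening: 0.632
```

```bash
python3 bw.py b2; python3 tip.py t6;python3 - <<'E'
from bowl import *
plan(pour(0,62,b=np.array([.514,.3418]))[1],turn=.08)
E
```

```text
wrist 0.89 5350 fit [0.5134 0.3425] 0.0872 enc ((0.5131924748420715, 0.3423284590244293), 0.09175927937030792)
scene 0.63 444 fit [0.5168 0.3417] 0.0879 enc ((0.515316367149353, 0.34210145473480225), 0.0940321534872055)
26.725 [0.5877 0.3406 0.2479] tip 0.0 [ 0.01  1.   -0.  ] [ 0. -0. -1.] [-0.34  0.86 -0.52  1.43  0.48  0.98  0.59] [-0.6 -1.9 -1.9]
call 8 [0.618, 0.001, 0.664, 0, -0.077, 0,, 0.667, 0.001, 0.614, 0, -0.077, 0,, 0.713, 0.001, 0.561, 0, -0.077, 0,, 0.754, 0.001, 0.504, 0, -0.077, 0,, 0.791, 0.001, 0.445, 0, -0.077, 0,, 0.823, 0.001, 0.382, 0, -0.077, 0,, 0.85, 0.002, 0.318, 0, -0.077, 0,, 0.872, 0.002, 0.251, 0, -0.077, 0,]
call 6 [0.888, 0.002, 0.183, 0, -0.077, 0,, 0.9, 0.002, 0.114, 0, -0.077, 0,, 0.906, 0.003, 0.044, 0, -0.077, 0,, 0.907, 0.003, -0.026, 0, -0.077, 0,, 0.902, 0.003, -0.096, 0, -0.077, 0,, 0.892, 0.003, -0.165, 0, -0.077, 0,]
```

Request:
carry_out(motion=[0.6,0,0.65,0,-0.077,0,0.65,0,0.6,0,-0.077,0,0.7,0,0.55,0,-0.077,0,0.75,0,0.5,0,-0.077,0,0.8,0,0.45,0,-0.077,0,0.8,0,0.4,0,-0.077,0,0.85,0,0.3,0,-0.077,0,0.85,0,0.25,0,-0.077,0])

```text
clock: 27.82
tool_pos: [0.5475, 0.3402, 0.2009]
eef_rot: [0.003, 0.962, -0.007, 0.273]
contact_force: [-0.9, -1.0, -1.6]
opening: 0.632
```

```bash
python3 tip.py t7;python3 - <<'E'
from bowl import *
plan(pour(0,62,b=np.array([.514,.3418]))[1],turn=.08)
E
```

```text
27.825 [0.5475 0.3402 0.2009] tip 31.7 [ 0.01  1.   -0.01] [ 0.525 -0.015 -0.851] [-0.89  0.8   0.18  1.96  1.61  0.26 -0.78] [-0.9 -1.  -1.6]
call 7 [0.887, 0.027, 0.209, -0.002, -0.076, 0,, 0.9, 0.026, 0.141, -0.002, -0.076, 0,, 0.908, 0.025, 0.072, -0.002, -0.076, 0,, 0.911, 0.025, 0.002, -0.002, -0.076, 0,, 0.909, 0.025, -0.067, -0.002, -0.076, 0,, 0.901, 0.024, -0.136, -0.002, -0.076, 0,, 0.888, 0.024, -0.205, -0.002, -0.076, 0,]
```

Request:
carry_out(motion=[0.9,0,0.2,0,-0.076,0,0.9,0,0.15,0,-0.076,0,0.9,0,0.05,0,-0.076,0,0.9,0,0,0,-0.076,0,0.9,0,-0.05,0,-0.076,0,0.9,0,-0.15,0,-0.076,0,0.9,0,-0.2,0,-0.076,0,0,0,0,0,0,0])

```text
clock: 28.92
tool_pos: [0.5031, 0.3372, 0.1566]
eef_rot: [0.001, 0.863, -0.014, 0.505]
contact_force: [0.7, 0.1, -1.9]
opening: 0.631
```

```bash
python3 tip.py t8;python3 - <<'E'
from bowl import *
plan(pour(0,62,b=np.array([.514,.3418]))[1],turn=.08)
E
```

```text
28.925 [0.5031 0.3372 0.1566] tip 60.7 [ 0.02  1.   -0.02] [ 0.872 -0.025 -0.489] [-0.99  1.05 -0.02  2.24  2.17  1.15 -1.68] [ 0.7  0.1 -1.9]
truffle 0.47 [  3. 157.  39. 206.] [0.757 0.062 0.029]
truffle 0.32 [  2.   4. 559. 165.] [0.545 0.343 0.034]
call 1 [0.476, 0.485, -0.145, -0.024, -0.02, 0.008,]
```

Request:
carry_out(motion=[0,0,0,0,-0.02,0,0,0,0,0,-0.02,0,0,0,0,0,0,0,0,0,0,0,0,0,0,0,0,0,0,0])

```text
clock: 29.65
tool_pos: [0.5038, 0.3375, 0.1583]
eef_rot: [0.002, 0.852, -0.011, 0.524]
contact_force: [0.4, 0.5, -0.9]
opening: 0.635
```

```bash
python3 tip.py t9;python3 - <<'E'
from bowl import *
plan((.57,.34,.26,0,0),turn=.08)
E
```

```text
29.65 [0.5038 0.3375 0.1583] tip 63.2 [ 0.01  1.   -0.02] [ 0.892 -0.021 -0.451] [-1.    1.07 -0.01  2.25  2.17  1.2  -1.71] [ 0.4  0.5 -0.9]
call 8 [-0.862, 0.012, 0.094, -0.002, 0.079, 0,, -0.867, 0.012, 0.026, -0.002, 0.079, 0,, -0.866, 0.012, -0.042, -0.002, 0.079, 0,, -0.86, 0.011, -0.11, -0.002, 0.079, 0,, -0.849, 0.011, -0.177, -0.002, 0.079, 0,, -0.832, 0.012, -0.244, -0.002, 0.079, 0,, -0.811, 0.012, -0.308, -0.002, 0.079, 0,, -0.784, 0.012, -0.371, -0.002, 0.079, 0,]
call 6 [-0.752, 0.013, -0.432, -0.002, 0.079, 0,, -0.716, 0.013, -0.489, -0.002, 0.079, 0,, -0.675, 0.014, -0.544, -0.002, 0.079, 0,, -0.63, 0.015, -0.596, -0.002, 0.079, 0,, -0.581, 0.015, -0.643, -0.002, 0.079, 0,, -0.529, 0.016, -0.687, -0.002, 0.079, 0,]
```

View pics/t9.png

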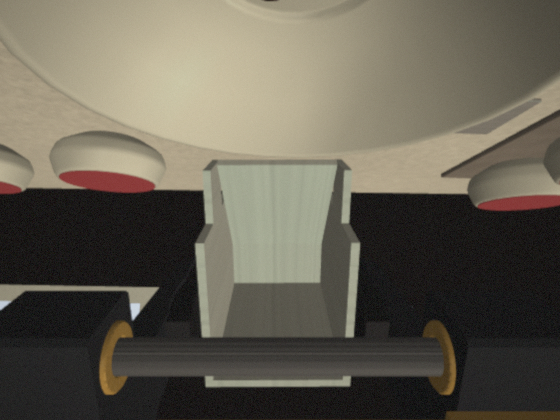

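The middle insert is empty, with a truffle edge showing in the bowl at (270,2). I'll untip and return it.

Request:
carry_out(motion=[-0.85,0,-0.2,0,0.079,0,-0.85,0,-0.2,0,0.079,0,-0.85,0,-0.2,0,0.079,0,-0.85,0,-0.2,0,0.079,0,-0.85,0,-0.2,0,0.079,0,-0.85,0,-0.25,0,0.079,0,-0.8,0,-0.3,0,0.079,0,-0.8,0,-0.4,0,0.079,0])

```text
clock: 30.75
tool_pos: [0.5341, 0.3354, 0.2165]
eef_rot: [0.007, 0.966, -0.016, 0.258]
contact_force: [0.0, -0.1, -1.7]
opening: 0.633
```

Request:
carry_out(motion=[-0.75,0,-0.4,0,0.079,0,-0.7,0,-0.5,0,0.079,0,-0.7,0,-0.5,0,0.079,0,-0.6,0,-0.6,0,0.079,0,-0.6,0,-0.6,0,0.079,0,-0.5,0,-0.7,0,0.079,0,0,0,0,0,0,0,0,0,0,0,0,0])

```text
clock: 31.75
tool_pos: [0.5578, 0.3355, 0.2571]
eef_rot: [0.011, 0.999, -0.015, 0.038]
contact_force: [0.4, 0.1, -0.9]
opening: 0.634
```

```bash
python3 tip.py t10;python3 - <<'E'
from bowl import *
plan((.604,-.018,.27,10.7,0),turn=.12)
E
```

```text
31.75 [0.5578 0.3355 0.2571] tip 4.7 [ 0.02  1.   -0.03] [ 0.075 -0.031 -0.997] [-0.4   0.79 -0.46  1.56  0.52  0.88  0.48] [ 0.4  0.1 -0.9]
call 8 [-0.675, -4.415, 0.02, -0.005, 0.009, -0.026,, -0.561, -4.431, -0.006, -0.005, 0.009, -0.026,, -0.446, -4.444, -0.031, -0.005, 0.009, -0.026,, -0.331, -4.453, -0.055, -0.005, 0.009, -0.026,, -0.215, -4.46, -0.078, -0.005, 0.009, -0.026,, -0.099, -4.464, -0.1, -0.005, 0.009, -0.026,, 0.017, -4.464, -0.121, -0.005, 0.009, -0.026,, 0.134, -4.462, -0.141, -0.005, 0.009, -0.026,]
```

Request:
carry_out(motion=[-0.7,-4.4,0,-0.005,0.01,-0.026,-0.55,-4.4,0,-0.005,0.01,-0.026,-0.45,-4.4,0,-0.005,0.01,-0.026,-0.3,-4.5,-0.1,-0.005,0.01,-0.026,-0.2,-4.5,-0.1,-0.005,0.01,-0.026,-0.1,-4.5,-0.1,-0.005,0.01,-0.026,0,-4.5,-0.1,-0.005,0.01,-0.026,0.1,-4.5,-0.1,-0.005,0.01,-0.026])

```text
clock: 32.85
tool_pos: [0.6048, -0.02, 0.2692]
eef_rot: [-0.094, 0.996, 0.002, -0.004]
contact_force: [0.8, 0.2, -0.1]
opening: 0.635
```

Request:
carry_out(motion=[0,0,0,0,0,0,0,0,0,0,0,0])

```text
clock: 33.1
tool_pos: [0.6048, -0.0181, 0.2692]
eef_rot: [-0.094, 0.996, 0.003, -0.003]
contact_force: [-0.4, 1.1, -1.7]
opening: 0.632
```

```bash
python3 tip.py t11;python3 - <<'E'
from bowl import *
plan((.605,-.018,.27,10.7,0),(.605,-.018,.165,10.7,0,3.5))
E
```

```text
33.1 [ 0.6048 -0.0181  0.2692] tip 0.5 [-0.19  0.98  0.01] [-0.007  0.004 -1.   ] [ 0.3   0.76 -0.62  1.64  0.53  0.91  1.23] [-0.4  1.1 -1.7]
truffle 0.8 [368. 189. 396. 209.] [0.596 0.079 0.027]
call 4 [0.01, -0.098, -0.056, 0.006, -0.006, 0.003,, 0, 0, 3.5, 0, 0, 0,, 0, 0, 3.5, 0, 0, 0,, 0, 0, 3.5, 0, 0, 0,]
```

Request:
carry_out(motion=[0,-0.05,0,0.006,-0.006,0.003,0,0,3.5,0,0,0,0,0,3.5,0,0,0,0,0,3.4,0,0,0,0,0,0,0,0,0,0,0,0,0,0,0])

```text
clock: 33.95
tool_pos: [0.6061, -0.0189, 0.1665]
eef_rot: [-0.092, 0.996, -0.0, 0.001]
contact_force: [0.8, -0.2, -1.2]
opening: 0.629
```

```bash
python3 -c "
from bowl import *
plan((.605,-.018,.155,10.7,0))"
```

```text
call 1 [0.093, 0.109, 1.15, -0.001, 0.002, -0.002,]
```

Request:
carry_out(motion=[0.08,0.08,1.2,0,0,-0.002,0,0,0.8,0,0,0,0,0,0.8,0,0,0,0,0,0,0,0,0])

```text
clock: 34.45
tool_pos: [0.604, -0.0192, 0.1365]
eef_rot: [-0.093, 0.996, -0.0, -0.001]
contact_force: [-0.4, -0.7, -1.1]
opening: 0.636
```

Request:
carry_out(motion=[0,0,0.7,0,0,0,0,0,0.6,0,0,0,0,0,0.4,0,0,0,0,0,0,0,0,0])

```text
clock: 34.95
tool_pos: [0.6043, -0.0192, 0.1199]
eef_rot: [-0.093, 0.996, -0.0, -0.0]
contact_force: [0.3, -0.9, -0.6]
opening: 0.63
```

Request:
carry_out(motion=[0,0,0.2,0,0,0,0,0,0.1,0,0,0,0,0,0,0,0,0])

```text
clock: 35.33
tool_pos: [0.6046, -0.019, 0.1192]
eef_rot: [-0.093, 0.996, -0.001, 0.0]
contact_force: [-3.8, -1.2, 12.1]
opening: 0.636
```

Request:
carry_out(motion=[0,0,0,0,0,0,0,0,0,0,0,0,0,0,0,0,0,0], hand=7.0)

```text
clock: 35.7
tool_pos: [0.6045, -0.0191, 0.1171]
eef_rot: [-0.093, 0.996, -0.0, -0.0]
contact_force: [0.3, 0.8, -0.3]
opening: 0.798
```

Request:
carry_out(motion=[0,0,-3.0,0,0,0,0,0,-3.0,0,0,0,0,0,-2.5,0,0,0,0,0,0,0,0,0,0,0,0,0,0,0])

```text
clock: 36.33
tool_pos: [0.604, -0.0193, 0.2014]
eef_rot: [-0.093, 0.996, -0.001, -0.001]
contact_force: [0.9, -0.2, 0.3]
opening: 0.795
```

```bash
python3 look.py s3; python3 ins.py s3; python3 - <<'E'
from bowl import *
plan((.5882,.0682,.20,10.8,0))
E
```

```text
36.325 [ 0.604  -0.0193  0.2014] [-0.184  0.983] 0.7949290415090253
[ 227  183  101  101 2191] [603.8 -18.8] [60.5 56.2] 10.8 0.0825
[376 185  15  74 664] [586.   40.2] [45.   3.8] 11.54 0.0821
[ 406  185   81  101 1798] [590.5  90.9] [33.2 68.4] 70.43 0.0816
[165 187  17  73 649] [609.4 -79.3] [44.8  3.6] 11.08 0.0822
[  70  188   79  100 1742] [ 632.3 -125.2] [67.3 31.8] 40.38 0.0818
call 2 [-0.041, 4.445, 0.049, 0, -0.001, -0.002,, -0.048, 4.445, 0.051, 0, -0.001, -0.002,]
```

Middle seated. Left next.

Request:
carry_out(motion=[-0.05,4.45,0,0,0,-0.002,-0.05,4.45,0,0,0,-0.002,0,0,0,0,0,0,0,0,0,0,0,0])

```text
clock: 36.88
tool_pos: [0.5886, 0.0678, 0.2012]
eef_rot: [-0.095, 0.996, -0.001, -0.001]
contact_force: [1.1, -0.6, -1.4]
opening: 0.794
```

```bash
python3 look.py l1 truffle_left_1; python3 ins.py l1; python3 - <<'E'
from bowl import *
plan((.5885,.0682,.1175,10.8,0))
E
```

```text
36.875 [0.5886 0.0678 0.2012] [-0.188  0.982] 0.7940990981903575
truffle_left_1 0.94 [277. 207. 310. 237.] med [0.595 0.081 0.027] lo [0.587 0.071 0.015] hi [0.608 0.092 0.031]
truffle_left_1 0.5 [295. 374. 414. 418.] med [0.729 0.158 0.043] lo [0.705 0.116 0.028] hi [0.754 0.206 0.044]
[  67  181   86  101 1817] [605.3 -27.4] [60.6 39.8] 11.68 0.0817
[163 181  16  78 701] [592.    6.1] [46.6  3.7] 10.96 0.0822
[ 226  183  102  102 2247] [588.6  67.8] [61.1 56.2] 10.94 0.0825
[   0  184   41  101 1752] [619.8 -78.2] [24.1 63.2] 80.82 0.0815
call 2 [0.002, 0.086, 4.197, -0.001, -0.001, -0.001,, 0.005, 0.082, 4.197, -0.001, -0.001, -0.001,]
```

Request:
carry_out(motion=[0,0.1,2.2,0,0,0,0,0,2.1,0,0,0,0,0,2.0,0,0,0,0,0,2.0,0,0,0,0,0,0,0,0,0])

```text
clock: 37.6
tool_pos: [0.5879, 0.0689, 0.1175]
eef_rot: [-0.094, 0.996, -0.001, -0.002]
contact_force: [-0.5, -0.1, 0.4]
opening: 0.795
```

Request:
carry_out(motion=[0,0,0,0,0,0,0,0,0,0,0,0,0,0,0,0,0,0,0,0,0,0,0,0], hand=4.5)

```text
clock: 38.1
tool_pos: [0.5892, 0.0694, 0.1199]
eef_rot: [-0.094, 0.996, -0.001, 0.001]
contact_force: [-0.7, -1.2, 3.9]
opening: 0.632
```

Request:
carry_out(motion=[0,0,-1.5,0,0,0,0,0,-2.0,0,0,0,0,0,-2.5,0,0,0,0,0,-3.0,0,0,0,0,0,-3.5,0,0,0,0,0,-3.5,0,0,0])

```text
clock: 38.85
tool_pos: [0.5884, 0.0699, 0.2817]
eef_rot: [-0.095, 0.995, -0.0, 0.0]
contact_force: [-0.3, 0.6, -1.3]
opening: 0.634
```

```bash
python3 - <<'E'
from bowl import *
st=monitor.get_state(); print(st["clock"],st["tool_pos"],st["opening"])
b,p,w=bowl()
for m in finder.masks_of(p,"truffle_left_1"):
    if m["p"]>.25: print("truffle",m["p"],np.round(m["extent"]),np.nanmedian(w[m["pixels"]],0).round(3))
a,_=pour(0,b=b); print(a); plan(a)
E
```

```text
38.85 [0.58842999 0.06985765 0.28166932] 0.6341927531627644
bowl 0.56 1002 [0.5148 0.3414] 0.0919
(np.float64(0.5898209333419799), np.float64(0.34142258763313293), 0.25, 0, 0)
call 6 [-0.855, 4.438, 0.532, 0, 0.001, 0.032,, -0.715, 4.463, 0.531, 0, 0.001, 0.032,, -0.574, 4.483, 0.531, 0, 0.001, 0.032,, -0.433, 4.499, 0.53, 0, 0.001, 0.032,, -0.291, 4.511, 0.53, 0, 0.001, 0.032,, -0.148, 4.518, 0.53, 0, 0.001, 0.032,]
```

Request:
carry_out(motion=[-0.85,4.4,0.5,0,0,0.032,-0.7,4.5,0.5,0,0,0.032,-0.6,4.5,0.5,0,0,0.032,-0.4,4.5,0.5,0,0,0.032,-0.3,4.5,0.5,0,0,0.032,-0.2,4.5,0.5,0,0,0.032,0,0,0,0,0,0,0,0,0,0,0,0])

```text
clock: 40.0
tool_pos: [0.5893, 0.3395, 0.2476]
eef_rot: [0.001, 1.0, -0.002, -0.001]
contact_force: [-0.5, -1.0, -1.7]
opening: 0.634
```

```bash
python3 bw.py b3; python3 tip.py t12;python3 - <<'E'
from bowl import *
plan(pour(0,62,b=np.array([.514,.3418]))[1],turn=.08)
E
```

```text
wrist 0.95 5267 fit [0.5135 0.3425] 0.0872 enc ((0.5131886601448059, 0.34244054555892944), 0.09163305908441544)
scene 0.97 454 fit [0.5168 0.3418] 0.0877 enc ((0.515941858291626, 0.34130820631980896), 0.09312978386878967)
40.2 [0.5902 0.3388 0.2488] tip 0.1 [ 0.  1. -0.] [-0.    -0.002 -1.   ] [-0.34  0.86 -0.51  1.42  0.47  0.98  0.61] [ 0.9  0.3 -0.8]
truffle 0.7 [276. 246. 320. 285.] [0.595 0.35  0.156]
truffle 0.36 [  0. 131.  34. 228.] [0.594 0.106 0.014]
call 8 [0.637, 0.015, 0.672, 0, -0.077, 0,, 0.687, 0.015, 0.621, 0, -0.077, 0,, 0.733, 0.015, 0.566, 0, -0.077, 0,, 0.774, 0.015, 0.508, 0, -0.077, 0,, 0.811, 0.015, 0.447, 0, -0.077, 0,, 0.843, 0.015, 0.383, 0, -0.077, 0,, 0.87, 0.015, 0.316, 0, -0.077, 0,, 0.892, 0.015, 0.248, 0, -0.077, 0,]
call 6 [0.908, 0.015, 0.179, 0, -0.077, 0,, 0.919, 0.015, 0.108, 0, -0.077, 0,, 0.925, 0.016, 0.037, 0, -0.077, 0,, 0.925, 0.016, -0.035, 0, -0.077, 0,, 0.92, 0.016, -0.106, 0, -0.077, 0,, 0.909, 0.016, -0.177, 0, -0.077, 0,]
```

View pics/t12.png

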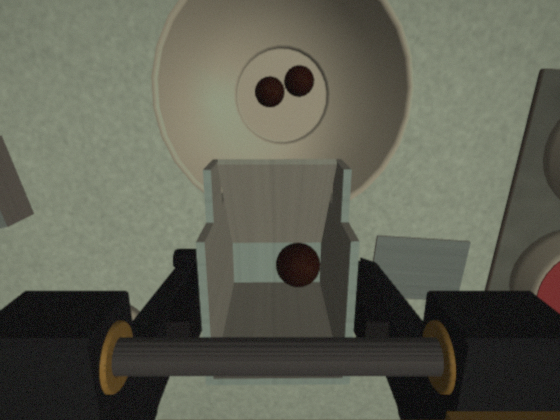

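Two truffles lie in the bowl, at (270,92) and (299,81), and one is in the held insert at (298,265). The bowl hasn't moved, so I'll tip.

Request:
carry_out(motion=[0.65,0,0.65,0,-0.077,0,0.7,0,0.6,0,-0.077,0,0.75,0,0.55,0,-0.077,0,0.75,0,0.5,0,-0.077,0,0.8,0,0.45,0,-0.077,0,0.85,0,0.4,0,-0.077,0,0.85,0,0.3,0,-0.077,0,0.9,0,0.25,0,-0.077,0])

```text
clock: 41.3
tool_pos: [0.5472, 0.3372, 0.2008]
eef_rot: [0.002, 0.962, -0.01, 0.272]
contact_force: [-0.9, -1.4, -2.4]
opening: 0.627
```

Request:
carry_out(motion=[0.9,0,0.2,0,-0.076,0,0.9,0,0.1,0,-0.076,0,0.9,0,0.05,0,-0.076,0,0.9,0,0,0,-0.076,0,0.9,0,-0.1,0,-0.076,0,0.9,0,-0.15,0,-0.08,0,0,0,0,0,-0.02,0,0,0,0,0,-0.02,0])

```text
clock: 42.3
tool_pos: [0.5098, 0.3349, 0.1656]
eef_rot: [0.002, 0.87, -0.013, 0.492]
contact_force: [-0.2, -0.8, -1.8]
opening: 0.63
```

```bash
python3 tip.py t13;python3 - <<'E'
from bowl import *
plan(pour(0,62,b=np.array([.514,.3418]))[1],turn=.08)
E
```

```text
42.3 [0.5098 0.3349 0.1656] tip 59.0 [ 0.02  1.   -0.02] [ 0.857 -0.024 -0.515] [-0.96  1.02 -0.02  2.23  2.18  1.11 -1.63] [-0.2 -0.8 -1.8]
call 1 [1.343, 0.706, -0.217, -0.024, -0.052, 0.011,]
```

Request:
carry_out(motion=[0.7,0.2,-0.1,0,-0.03,0,0,0,0,0,-0.02,0,0,0,0,0,0,0,0,0,0,0,0,0,0,0,0,0,0,0,0,0,0,0,0,0])

```text
clock: 43.15
tool_pos: [0.5049, 0.3367, 0.1599]
eef_rot: [0.001, 0.858, -0.013, 0.514]
contact_force: [0.2, -0.1, -1.9]
opening: 0.635
```

```bash
python3 tip.py t14;python3 - <<'E'
from bowl import *
plan((.57,.34,.26,0,0),turn=.08)
E
```

```text
43.15 [0.5049 0.3367 0.1599] tip 61.9 [ 0.01  1.   -0.02] [ 0.881 -0.023 -0.472] [-0.99  1.06 -0.02  2.24  2.17  1.18 -1.68] [ 0.2 -0.1 -1.9]
truffle 0.74 [  0.   3. 558. 158.] [0.551 0.344 0.037]
call 8 [-0.851, 0.014, 0.072, -0.002, 0.077, 0,, -0.854, 0.014, 0.007, -0.002, 0.077, 0,, -0.852, 0.014, -0.059, -0.002, 0.077, 0,, -0.845, 0.014, -0.125, -0.002, 0.077, 0,, -0.833, 0.015, -0.189, -0.002, 0.077, 0,, -0.816, 0.015, -0.253, -0.002, 0.077, 0,, -0.794, 0.015, -0.315, -0.002, 0.077, 0,, -0.768, 0.016, -0.375, -0.002, 0.077, 0,]
call 6 [-0.736, 0.017, -0.433, -0.002, 0.077, 0,, -0.701, 0.018, -0.489, -0.002, 0.077, 0,, -0.661, 0.018, -0.541, -0.002, 0.077, 0,, -0.618, 0.019, -0.59, -0.002, 0.077, 0,, -0.57, 0.021, -0.636, -0.002, 0.077, 0,, -0.52, 0.022, -0.678, -0.002, 0.077, 0,]
```

View pics/t14.png

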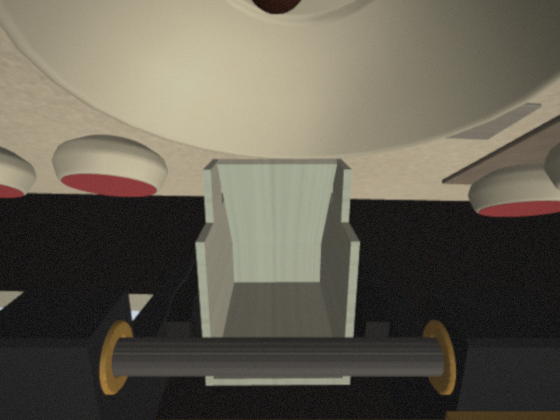

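The left insert is empty, with a truffle visible in the bowl at (275,5). I'll return it.

Request:
carry_out(motion=[-0.85,0,-0.2,0,0.077,0,-0.85,0,-0.2,0,0.077,0,-0.85,0,-0.2,0,0.077,0,-0.85,0,-0.2,0,0.077,0,-0.85,0,-0.2,0,0.077,0,-0.85,0,-0.25,0,0.077,0,-0.8,0,-0.3,0,0.077,0,-0.8,0,-0.4,0,0.077,0])

```text
clock: 44.25
tool_pos: [0.534, 0.3334, 0.2158]
eef_rot: [0.006, 0.967, -0.021, 0.255]
contact_force: [1.1, -0.5, -0.8]
opening: 0.632
```

Request:
carry_out(motion=[-0.75,0,-0.4,0,0.078,0,-0.7,0,-0.5,0,0.078,0,-0.7,0,-0.5,0,0.078,0,-0.6,0,-0.6,0,0.078,0,-0.6,0,-0.6,0,0.078,0,-0.5,0,-0.7,0,0.078,0,0,0,0,0,0.03,0,0,0,0,0,0,0])

```text
clock: 45.25
tool_pos: [0.5594, 0.3337, 0.257]
eef_rot: [0.012, 1.0, -0.02, 0.017]
contact_force: [-0.0, 0.2, -1.4]
opening: 0.632
```

```bash
python3 tip.py t15;python3 - <<'E'
from bowl import *
plan((.5888,.0686,.275,10.7,0),turn=.12)
E
```

```text
45.25 [0.5594 0.3337 0.257 ] tip 3.0 [ 0.02  1.   -0.04] [ 0.034 -0.04  -0.999] [-0.38  0.81 -0.47  1.52  0.49  0.93  0.52] [-0.   0.2 -1.4]
truffle 0.72 [266.  86. 301. 110.] [0.49  0.331 0.026]
call 6 [-0.607, -4.426, -0.103, -0.007, 0.005, -0.035,, -0.452, -4.444, -0.137, -0.007, 0.005, -0.035,, -0.296, -4.456, -0.17, -0.007, 0.005, -0.035,, -0.14, -4.462, -0.203, -0.007, 0.005, -0.035,, 0.016, -4.463, -0.235, -0.007, 0.005, -0.035,, 0.173, -4.458, -0.265, -0.007, 0.005, -0.035,]
```

View pics/t15.png

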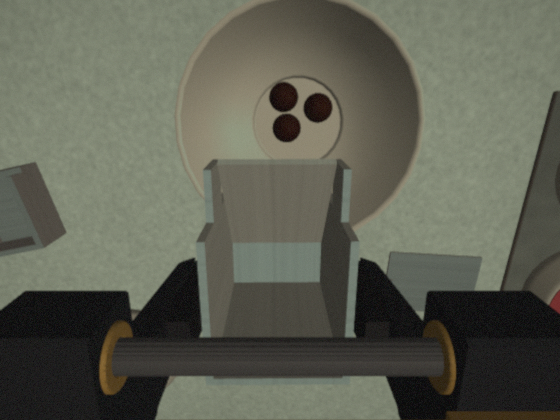

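All three truffles are in the bowl, at (283,97), (318,107) and (287,128). The held insert is empty.

Request:
carry_out(motion=[-0.6,-4.4,-0.1,-0.007,0.005,-0.035,-0.45,-4.45,-0.15,-0.007,0.005,-0.035,-0.3,-4.45,-0.15,-0.007,0.005,-0.035,-0.15,-4.45,-0.2,-0.007,0.005,-0.035,0,-4.45,-0.25,-0.007,0.005,-0.035,0.15,-4.45,-0.25,-0.007,0.005,-0.035,0,0,0,0,0,0,0,0,0,0,0,0])

```text
clock: 46.35
tool_pos: [0.5894, 0.0702, 0.2751]
eef_rot: [-0.094, 0.996, 0.001, 0.001]
contact_force: [-0.2, 0.0, -1.7]
opening: 0.633
```

```bash
python3 tip.py t16;python3 - <<'E'
from bowl import *
plan((.5888,.0686,.27,10.7,0),(.5888,.0686,.165,10.7,0,3.5))
E
```

```text
46.35 [0.5894 0.0702 0.2751] tip 0.1 [-0.19  0.98  0.  ] [ 0.001  0.002 -1.   ] [ 0.15  0.74 -0.61  1.68  0.51  0.89  1.09] [-0.2  0.  -1.7]
truffle 0.32 [197. 158. 361. 382.] [0.584 0.07  0.196]
call 4 [0.115, -0.256, 0.528, 0.002, 0.002, 0.003,, 0, 0, 3.5, 0, 0, 0,, 0, 0, 3.5, 0, 0, 0,, 0, 0, 3.5, 0, 0, 0,]
```

Request:
carry_out(motion=[0.1,-0.2,0.5,0.002,0.002,0.003,0,0,3.5,0,0,0,0,0,3.5,0,0,0,0,0,3.4,0,0,0,0,0,0,0,0,0,0,0,0,0,0,0])

```text
clock: 47.2
tool_pos: [0.5899, 0.0678, 0.1671]
eef_rot: [-0.092, 0.996, -0.0, 0.001]
contact_force: [0.1, -0.6, -1.5]
opening: 0.633
```

```bash
python3 -c "
from bowl import *
plan((.5888,.0686,.155,10.7,0))"
```

```text
call 1 [0.096, 0.103, 1.211, -0.001, 0.001, -0.002,]
```

Request:
carry_out(motion=[0.08,0.08,1.2,0,0,-0.002,0,0,0.8,0,0,0,0,0,0.8,0,0,0,0,0,0,0,0,0])

```text
clock: 47.7
tool_pos: [0.5881, 0.0674, 0.1374]
eef_rot: [-0.093, 0.996, -0.001, -0.001]
contact_force: [0.7, 0.8, -1.0]
opening: 0.634
```

Request:
carry_out(motion=[0,0,0.7,0,0,0,0,0,0.6,0,0,0,0,0,0.4,0,0,0,0,0,0,0,0,0])

```text
clock: 48.2
tool_pos: [0.5882, 0.0675, 0.1208]
eef_rot: [-0.093, 0.996, -0.001, -0.0]
contact_force: [-0.6, -0.2, -2.1]
opening: 0.633
```

Request:
carry_out(motion=[0,0,0.2,0,0,0,0,0,0.1,0,0,0,0,0,0,0,0,0])

```text
clock: 48.58
tool_pos: [0.5887, 0.0677, 0.1199]
eef_rot: [-0.093, 0.996, -0.001, 0.001]
contact_force: [-2.1, -1.4, 10.5]
opening: 0.635
```

Request:
carry_out(motion=[0,0,0,0,0,0,0,0,0,0,0,0,0,0,0,0,0,0], hand=7.0)

```text
clock: 48.95
tool_pos: [0.5885, 0.0676, 0.118]
eef_rot: [-0.093, 0.996, -0.001, -0.0]
contact_force: [-0.6, -0.9, -0.3]
opening: 0.792
```

Request:
carry_out(motion=[0,0,-3.0,0,0,0,0,0,-3.0,0,0,0,0,0,-5,0,0,0,0,0,-4,0,0,0,0,0,0,0,0,0])

```text
clock: 49.58
tool_pos: [0.59, 0.0685, 0.2712]
eef_rot: [-0.092, 0.996, -0.0, 0.003]
contact_force: [-0.1, -0.1, -0.7]
opening: 0.795
```

```bash
python3 look.py s4 truffle_left_1; python3 ins.py s4; python3 - <<'E'
from bowl import *
b,p,w=bowl()
for m in finder.masks_of(p,"truffle_left_1"):
    if m["p"]>.25: print("truffle",m["p"],np.round(m["extent"]),np.nanmedian(w[m["pixels"]],0).round(3))
a=p["frame"][135:345,60:500,::-1]; cv2.imwrite("pics/top2c.png",cv2.resize(a,None,fx=1.8,fy=1.8,interpolation=cv2.INTER_CUBIC))
plan((.4279,-.2866,.16,10.8,0))
E
```

```text
49.575 [0.59   0.0685 0.2712] [-0.184  0.983] 0.794622195879709
truffle_left_1 0.57 [295. 299. 373. 390.] med [0.717 0.153 0.042] lo [0.696 0.119 0.021] hi [0.786 0.193 0.044]
[ 117  157   85   79 1614] [603.9 -18.9] [60.7 56.8] 10.87 0.0822
[ 238  157   77   79 1226] [587.5  67.7] [60.6 56.2] 11.02 0.0827
[   0  160   93   79 2078] [ 622.4 -103.9] [60.9 57.9] 11.02 0.0817
bowl 0.63 1010 [0.514  0.3414] 0.0916
truffle 0.57 [317. 194. 349. 233.] [ 0.626 -0.116  0.032]
truffle 0.56 [134. 268. 148. 278.] [0.491 0.327 0.027]
call 8 [2.468, -3.536, 1.198, 0, 0, 0,, 2.47, -3.535, 1.196, 0, 0, 0,, 2.471, -3.535, 1.195, 0, 0, 0,, 2.473, -3.534, 1.194, 0, 0, 0,, 2.474, -3.534, 1.192, 0, 0, 0,, 2.476, -3.533, 1.191, 0, 0, 0,, 2.477, -3.532, 1.189, 0, 0, 0,, 2.479, -3.532, 1.188, 0, 0, 0,]
call 1 [2.48, -3.531, 1.187, 0, 0, 0,]
```

View pics/s4.png

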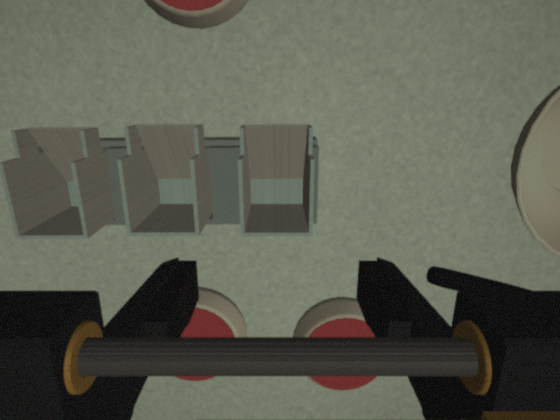

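All three inserts sit home and empty, at (60,185), (165,180) and (277,180). Now the large key.

Request:
carry_out(motion=[2.45,-3.5,1.1,0,0,0,2.45,-3.5,1.1,0,0,0,2.45,-3.5,1.1,0,0,0,2.45,-3.5,1.1,0,0,0,2.45,-3.5,1.1,0,0,0,2.5,-3.55,1.2,0,0,0,2.5,-3.55,1.2,0,0,0,2.5,-3.55,1.2,0,0,0], hand=0)

```text
clock: 50.82
tool_pos: [0.4453, -0.2465, 0.1762]
eef_rot: [-0.093, 0.996, -0.0, -0.001]
contact_force: [-0.5, 0.4, 0.2]
opening: 0.003
```

Request:
carry_out(motion=[2.5,-3.55,1.2,0,0,0,0,0,0,0,0,0,0,0,0,0,0,0])

```text
clock: 51.2
tool_pos: [0.4286, -0.2841, 0.1651]
eef_rot: [-0.093, 0.996, 0.0, 0.0]
contact_force: [-0.8, 0.3, -0.9]
opening: 0.006
```

```bash
python3 - <<'E'
from h import *
print(monitor.get_state()["opening"])
plan((.4277,-.2866,.108,10.8,0,1.5))
E
```

```text
0.005935163705155111
call 4 [0.033, -0.058, 1.427, 0, 0, -0.001,, 0.033, -0.058, 1.427, 0, 0, -0.001,, 0.033, -0.058, 1.427, 0, 0, -0.001,, 0.033, -0.058, 1.427, 0, 0, -0.001,]
```

Request:
carry_out(motion=[0.05,-0.1,1.5,0,0,0,0.05,-0.1,1.5,0,0,0,0,0,1.4,0,0,0,0,0,0.8,0,0,0,0,0,0.6,0,0,0,0,0,0,0,0,0])

```text
clock: 51.95
tool_pos: [0.4273, -0.2866, 0.1084]
eef_rot: [-0.093, 0.996, -0.001, -0.0]
contact_force: [-1.8, 2.2, 9.9]
opening: 0.006
```

```bash
python3 - <<'E'
from h import *
st=monitor.get_state(); print(st["tool_pos"],st["contact_force"])
plan((.4282,-.2876,.15,10.8,0,5),(.4495,-.3929,.15,10.8,0,4),(.4495,-.3929,.125,10.8,0))
E
```

```text
[ 0.4273386  -0.28662917  0.108389  ] [-1.77607741  2.24937094  9.87033618]
call 5 [-0.063, -0.118, -4.161, -0.001, -0.001, -0.002,, -0.04, -3.581, 0, 0, 0, 0,, -0.04, -3.581, 0, 0, 0, 0,, -0.04, -3.581, 0, 0, 0, 0,, 0, 0, 2.5, 0, 0, 0,]
```

Large key is at its stop. Then the bar key.

Request:
carry_out(motion=[0,0,-4.2,0,0,0,0,0,0,0,0,0,-0.05,-3.6,0,0,0,0,-0.05,-3.6,0,0,0,0,-0.05,-3.6,0,0,0,0,0,0,0,0,0,0,0,0,0,0,0,0])

```text
clock: 52.82
tool_pos: [0.4488, -0.3921, 0.149]
eef_rot: [-0.093, 0.996, 0.0, -0.0]
contact_force: [0.1, 1.2, -0.5]
opening: 0.007
```

```bash
python3 - <<'E'
from h import *
st=monitor.get_state(); print(st["tool_pos"],st["contact_force"])
plan((.4495,-.3929,.108,10.8,0,1.5))
E
```

```text
[ 0.44878325 -0.39206839  0.14896339] [ 0.13357072  1.20240066 -0.52523957]
call 3 [-0.02, -0.032, 1.365, 0, 0, -0.001,, -0.019, -0.032, 1.365, 0, 0, -0.001,, -0.019, -0.032, 1.365, 0, 0, -0.001,]
```

Request:
carry_out(motion=[0,-0.1,1.4,0,0,0,0,0,1.4,0,0,0,0,0,0.8,0,0,0,0,0,0.6,0,0,0,0,0,0,0,0,0])

```text
clock: 53.45
tool_pos: [0.4487, -0.3932, 0.1084]
eef_rot: [-0.093, 0.996, -0.0, -0.001]
contact_force: [-3.8, 3.3, 10.4]
opening: 0.005
```

Request:
carry_out(motion=[0,0,-4,0,0,0,0,0,-5,0,0,0,0,0,-5,0,0,0,0,0,-5,0,0,0,0,0,0,0,0,0])

```text
clock: 54.08
tool_pos: [0.4514, -0.3945, 0.3017]
eef_rot: [-0.093, 0.996, -0.003, 0.003]
contact_force: [-0.3, 0.2, -1.4]
opening: 0.005
```

```bash
python3 - <<'E'
from bowl import *
b,p,w=bowl()
a=p["frame"][135:345,60:500,::-1]; cv2.imwrite("pics/top3c.png",cv2.resize(a,None,fx=1.8,fy=1.8,interpolation=cv2.INTER_CUBIC))
x,y,z=np.moveaxis(w,-1,0); s=(abs(x-b[0])<.06)&(abs(y-b[1])<.06)&(z>.018)&(z<.04)
print(monitor.get_state()["contact_force"])
E
```

```text
bowl 0.88 926 [0.5144 0.3423] 0.0916
[-1.05329926  0.09615918 -0.98751831]
```

View pics/top3c.png

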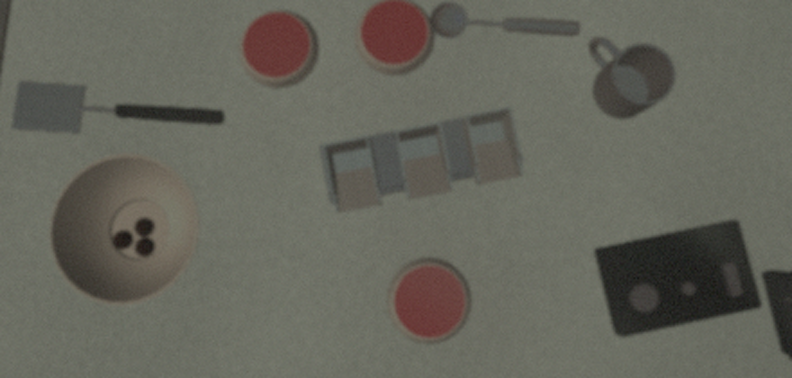

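The three truffles are in the bowl, around (135,235). The inserts are seated and empty, everything else is where it was, and the robot is clear, so I'm handing in.

```bash
python3 -c "
from h import *
print(workorder.finish_job())"
```

```text
the job is handed in; nothing more can be done
None
```

The job is done and handed in at about 54 s of robot time, well under the 210 s limit; the hand-in gives no verdict.

**Keys:** I pressed the small key first, and the large key and then the oblong key at the end. Each press went down to about 10 N with the fingertips about 6 mm below the rest height, so each key was at its stop.

**Inserts and truffles:** The right, middle and left inserts each held one truffle. I lifted each insert straight up by about 16 cm, tipped it 62–63° over the white bowl, and lowered it back into its own compartment.

**Final checks:**
- The wrist and top pictures show three truffles in the bowl and three empty, seated inserts with level tops at 82–83 mm.
- The bowl measured within about 1 mm of where it started, so I saw no sign of it being knocked.
- The dessert bowls, jug, spoon and spatula look unmoved in the last top picture.

**What went wrong or disagreed:**
- The first tip stalled at 36° near a wrist singularity. I completed it in a second move and used a different yaw for the other two pours.
- The truffle finder gave some false or missed detections, so I relied on the pictures for the count.

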